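# Click up the bench jack stand and lay the model railway ramp on it

### The job

Raise the column of the little jack stand by exactly four clicks of its pawl from where it stands now, and ease it back down until the pawl carries it: let it neither drop nor be rammed down, and let go of it. Then lay the ramp, track side up, across from the brick pier's seat to the stand's saddle, between the ears of both, setting it down gently. Leave the tools and models lying about where they are.

Things in the scene. Friction and masses are not known exactly. Their poses are not given: they have to be found in the camera images.
- stand: Black home-made bench jack stand screwed to the plywood board; base plate 110 x 110 mm, collar top 100 mm up. Origin: centre of its underside on the board (12 mm above the table), z up. Its x (away from the robot) is the side with pawl and release lever; its y points roughly along the line to the pier or away from it (the two may stand either way round).
- saddle (a point): Centre of the floor of the brown U-shaped saddle on top of the stand's column. Saddle block 60 mm (stand's x) x 30 mm (stand's y) x 16 mm high below this point: grip it across the 30 mm. Ears 6 mm thick, 12 mm high at its x ends, 48 mm between them. Under the block a 16 mm column, bare for 22 mm or more above the collar.
- column: The column with the saddle, 0.36 to 0.56 kg, slides straight up and down (1 N friction) past the pawl. Hand-cut teeth, unevenly 7 to 14 mm apart; it starts resting on any of the lower ones. Going up, each tooth adds 6 to 12 N to the pull for 3 mm, then the pull falls back, and 3 mm further up the pawl drops in under the tooth (the click). Origin on its axis 138 mm below the saddle point.
- column_lift (a joint): How far the column is up, in m, 0 on its topmost tooth (its lowest place); up is positive.
- pawl: Sprung hinged pawl with a brown release lever, 65 mm long, on the stand's x side; it lets the column up and stops it going down. It only needs the weight on it: pressed by over 25 N in all it is spoilt. Origin: its pivot.
- pier_seat (a point): Centre of the flat seat on top of the brick model viaduct pier, which is fixed to the board. Seat 42 mm long along the line of the ramp, between two ears 12 mm high standing 58 mm apart.
- ramp_mid (a point): Centre of the loose ramp: plywood strip 320 x 40 x 12 mm (x along it, y across, z up to the track side), 0.18 to 0.29 kg, with small rails rising 5 mm above its top. It lies flat on the table nearest the robot. Grip it across the 40 mm at its middle.
- clamp: Bystander, not to be moved: small C-clamp, 60 x 75 x 12 mm, lying on the plywood board.
- pencil: Bystander, not to be moved: pencil, 160 mm long, 7 mm thick, lying on the plywood board along its far edge.
- pliers: Bystander, not to be moved: pliers with black grips, 170 x 55 x 12 mm, to the robot's right.
- screwdriver: Bystander, not to be moved: screwdriver with a black grip, to the robot's left.
- track_piece: Bystander, not to be moved: loose length of model track, 220 x 30 x 8 mm, to the right.
- spike_jar: Bystander, not to be moved: small glass jar, 44 mm across, 55 mm high, to the left.
- boxcar: Bystander, not to be moved: brown model boxcar, 136 x 37 x 50 mm, to the left.

How it is judged:
On the way:
1. the column stands four clicks above its start, carried by the pawl and let go (((z of saddle in the frame of stand between 0.1785 and 0.1835 m and distance of saddle from where it was at the start of the episode between 0.0405 and 0.0455 m) or (z of saddle in the frame of stand between 0.1865 and 0.1915 m and distance of saddle from where it was at the start of the episode between 0.0415 and 0.0465 m) or (z of saddle in the frame of stand between 0.1935 and 0.1985 m and distance of saddle from where it was at the start of the episode between 0.0345 and 0.0395 m) or (z of saddle in the frame of stand between 0.2005 and 0.2055 m and distance of saddle from where it was at the start of the episode between 0.0295 and 0.0345 m) or (z of saddle in the frame of stand between 0.2075 and 0.2125 m and distance of saddle from where it was at the start of the episode between 0.0265 and 0.0315 m)) and contact force between pawl and column above 1 N and contact force between the fingers and column below 0.1 N and linear speed of column below 0.01 m/s), for 0.3 s.
At the end, for the whole second after the job is handed in: the column stands on the pawl four teeth above its start (within 2.5 mm); the ramp lies still, track up, on both the saddle's floor and the pier's seat, between the ears of both, each seat 100 to 160 mm from the ramp's middle (((z of saddle in the frame of stand between 0.1785 and 0.1835 m and distance of saddle from where it was at the start of the episode between 0.0405 and 0.0455 m) or (z of saddle in the frame of stand between 0.1865 and 0.1915 m and distance of saddle from where it was at the start of the episode between 0.0415 and 0.0465 m) or (z of saddle in the frame of stand between 0.1935 and 0.1985 m and distance of saddle from where it was at the start of the episode between 0.0345 and 0.0395 m) or (z of saddle in the frame of stand between 0.2005 and 0.2055 m and distance of saddle from where it was at the start of the episode between 0.0295 and 0.0345 m) or (z of saddle in the frame of stand between 0.2075 and 0.2125 m and distance of saddle from where it was at the start of the episode between 0.0265 and 0.0315 m)) and contact force between pawl and column above 1 N and y of saddle in the frame of ramp_mid between -0.006 and 0.006 m and z of saddle in the frame of ramp_mid between -0.011 and -0.003 m and (x of saddle in the frame of ramp_mid between 0.1 and 0.16 m or x of saddle in the frame of ramp_mid between -0.16 and -0.1 m) and y of pier_seat in the frame of ramp_mid between -0.011 and 0.011 m and z of pier_seat in the frame of ramp_mid between -0.011 and -0.003 m and (x of pier_seat in the frame of ramp_mid between 0.1 and 0.16 m or x of pier_seat in the frame of ramp_mid between -0.16 and -0.1 m) and angle between ramp_mid's own z axis and vertical below 0.15 rad and contact force between ramp and column above 0.2 N and contact force between ramp and pier above 0.2 N and linear speed of ramp below 0.01 m/s); the robot touches nothing.
It fails at once if the column is let drop (going down faster than 0.08 m/s) (velocity of joint column_lift below -0.08 m/s).
It fails at once if the column is rammed down on the pawl (contact force between pawl and column above 25 N and velocity of joint column_lift below 0.005 m/s).
It fails at once if the ramp is dropped or pressed hard on the saddle or the pier (contact force between ramp and column above 25 N or contact force between ramp and pier above 25 N).
It fails at once if a bystander is moved by over 20 mm (distance of any of clamp, pencil, pliers, screwdriver, track_piece, spike_jar, boxcar from where it was at the start of the episode above 0.02 m).
It also fails if it takes over 72 s, if anything falls off the work surface, if the arm or the gripper's body presses on something with over 40 N, if the wrist force passes 120 N, or if a joint passes its speed limit or range.

### The arm

A 7-joint arm with a two-finger parallel gripper is mounted at the origin on the work surface. World frame = base frame: x ahead of the robot, y to its left, z up, the work surface at z = 0. Lengths are in m, angles in rad, forces in N, time in s.
With the tool pointing down it reaches from about 0.4 to 0.875 m from the base axis. Payload 19.3 kg.
Tool frame: the origin (TCP) lies at the very end of the fingers, on their centre line; the grasp point (between the pads) lies bot.grasp_offset behind it (bot.grasp_offset is the distance from the TCP to the grasp point, in m); z points along the fingers, y is the direction in which the jaws open and shut (so a half turn about z gives the same grasp; the last joint's range is limited). The gripper opens to 85 mm and grips with 20 to 120 N. Pads are 22 mm wide; open, the fingers measure 114 mm over their backs; the gripper's body (76 mm by 85 mm) begins 54 mm behind the grasp point. The pads swing forward as they close: fully open they stand 13 mm farther back than shut.
Start: joints at [-1.376, 0.521, -0.036, 1.599, 0.021, 1.021, -0.113], TCP at [0.164, 0.603, 0.231] pointing down, gripper open.
Joint ranges: [-2.91, 2.91], [-0.3, 2.13], [-1.5, 1.42], [0.17, 2.43], [-1.26, 4.41], [0.16, 1.93], [-2.52, 2.52]. Speed limits (rad/s): [1.89, 1.89, 2.39, 2.39, 3.01, 3.01, 3.01].

### API

Orientations are given as [roll, pitch, yaw] about the fixed x, y, z axes, in that order (R = Rz(yaw) Ry(pitch) Rx(roll)).
In Python, from workcell import bot gives the robot as it stands. The module is installed in compiled form; this text tells all that it offers.
- The arm moves only by the shell command python3 -m handwheel 'ROWS' [OPENING] [FORCE]. ROWS is JSON, a list of rows, each a list of 6 numbers: the shift along the tool's x, y, z as a fraction of full scale, then the turn, a rotation vector about the tool's x, y, z as a fraction of full scale. In form: [[x, y, z, rx, ry, rz], ...]. A call has 1 to 8 rows; each row shifts and turns the commanded pose from where the row before left it, along the tool's axes as they then stand; what a row does not reach is not made up. Full scale, the value 1, is 0.025 m for a shift and 360 degrees for a turn. A row lasts 1/8 s, in which the tool goes at most 62.5 mm and 10.7 degrees, less where a joint would pass 70% of its speed; a pose out of reach is approached as far as the arm can. A call with a number of a shift or a turn outside -1 to 1 is refused whole. A call with a gripper value outside its range is refused whole. OPENING is the closure, from -1 (fully open) to 1 (shut), set as the call begins (- or left out, the last holds). The fingers move at their own pace and stop on an object; FORCE is the grip in N (left out, the last holds). Time passes only in rows, so rows that do not move let the fingers close. It gives the time, the measured TCP pose, the force and the opening at its end, in the units of the state.
- bot.observe(): the state, without advancing time (a new reading comes with each control period).
- bot.grab_frame(name): name is "scene" or "top" or "wrist"; returns a dict with "pixels" (400x640x3 uint8, blue, green, red), "vertical_fov" (degrees; the focal length in pixels is half the picture's height over the tangent of half this angle, whatever the lens; pixels are square), "cx", "cy" (the principal point, pixels), "R" (3x3) and "t" (3): a world point X has camera coordinates R X + t. Camera axes: x right, y down, z forward; pixel columns grow to the right and rows downward; lengths in m; the calibration is good to about 2 mm. A picture is of the moment at which its call begins. There is no depth.
- bot.job_done(): hands the job in, once; it reports no verdict.
Trained networks look in a picture, given as the dict that the camera call returned (one of the last four; its "shot" number tells which), for a name from the list of things; names that differ only in an ending like _2 or _b are one class to them, and where a whole thing is asked for, a point or a joint stands for the part that bears it (a point fixed in the world has none). Each returns a list of dicts, best first, with "score" (0 to 1); they miss things now and then, are a little off and sometimes report something else, mostly with a low value. They report only what shows in the picture. A call takes as long as a camera call.
- bot.trace(picture, thing): "region" (400x640 bool, what is visible of it) and "point" ([column, row] in pixels, amid what is visible of it).
The state is a dict: "clock": time; "qpos": joint angles; "qd": joint speeds; "joint_efforts": joint torques, N m; "position": TCP position; "tool_rot": TCP orientation; "force": force on the tool from outside, world axes, zero at the start; "moment": the same for the moment, N m; "grip_width": finger opening in m.
Only numpy, scipy, OpenCV 4.12 (cv2) and the standard library are available. Lean on these libraries where they do the work, as an engineer would, in place of code of your own. Each camera call takes 0.05 s, during which the arm holds its last target.

## Working session

There is one attempt and no reset: what is moved stays moved. The work goes in short steps, Python scripts to look and compute and a shell command to move; the robot and the scene stay as the last step left them, time stands still between calls to the robot, and variables do not carry over. Pictures are saved under pics/ and viewed, and the job is handed in when it is done.

```bash
mkdir -p pics; ls; python3 - <<'E'
from workcell import bot
import cv2,json
s=bot.observe()
print({k:(v if not hasattr(v,'tolist') else v.tolist()) for k,v in s.items()}, bot.grasp_offset)
for n in ["scene","top","wrist"]:
    f=bot.grab_frame(n); cv2.imwrite(f"pics/{n}0.png",f["pixels"])
    print(n,f["vertical_fov"],f["cx"],f["cy"],f["R"],f["t"])
E
```

```text
pics
{'clock': 0.0, 'qpos': [-1.3761865340943598, 0.5220197571934805, -0.03633968414903734, 1.599991277279202, 0.02120138746831256, 1.0211031804549826, -0.1128067370294395], 'qd': [-6.209942960996833e-05, 0.0015094684461126203, -0.00016815248527709227, -0.00027500506705852306, 0.00045309424310475266, -0.0008280723777655127, -0.0012683122281706176], 'joint_efforts': [0.002697949530556798, -92.71342277526855, 1.9812972843647003, -36.992504596710205, 0.017975445371121168, 0.008520022092852741, -2.9890669566157158e-05], 'position': [0.16352015529131958, 0.6028843156229728, 0.23072800639383406], 'tool_rot': [-3.1404586844283764, 7.614452967974472e-05, 2.8767772676788144], 'force': [0.05679073816486113, -0.8689177580196925, 1.6365565787066425], 'moment': [0.050177106146815795, 0.012512886195543738, 0.017809250310532914], 'grip_width': 0.08547259063479366} 0.0187
scene 56.695041987524846 328.13582439015767 191.67326523742582 [[-0.86569868  0.50055234  0.00362773]
 [ 0.3228947   0.56395067 -0.7600649 ]
 [-0.38249812 -0.6568158  -0.64983705]] [ 0.50074562 -0.12443733  1.25506359]
top 44.3709168333851 313.5509506272509 196.3014183714108 [[-3.37866701e-02 -9.99429013e-01  3.30141729e-04]
 [-9.79179977e-01  3.30359706e-02 -2.00287787e-01]
 [ 2.00162519e-01 -7.09032555e-03 -9.79737053e-01]] [0.03968504 0.60324388 1.4020038 ]
wrist 71.78734752063376 318.3910124249312 200.85547276894656 [[ 0.26067154  0.96542602 -0.00171895]
 [ 0.9176193  -0.24720926  0.31122726]
 [ 0.30004195 -0.08270543 -0.95033396]] [-0.62361469 -0.04066535  0.37962137]
```

View pics/scene0.png

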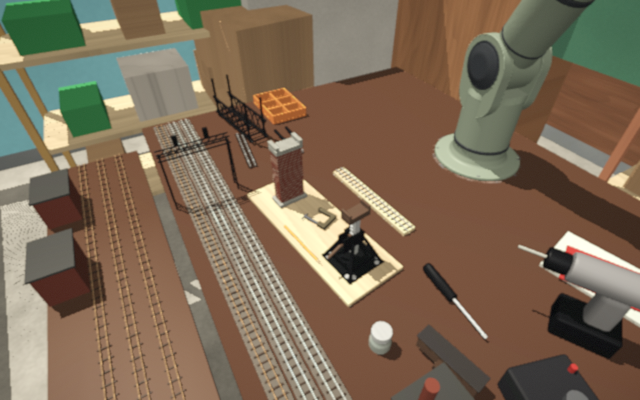

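View pics/top0.png

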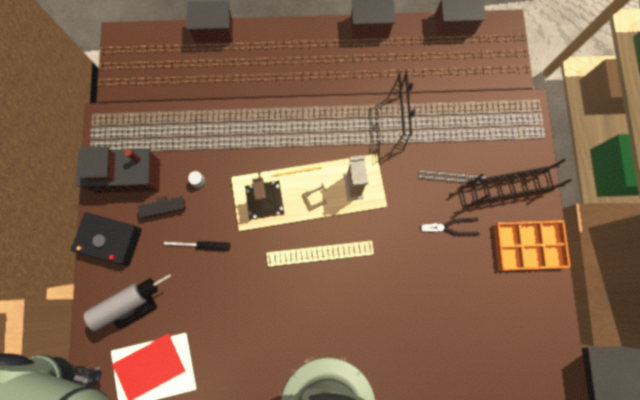

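View pics/wrist0.png

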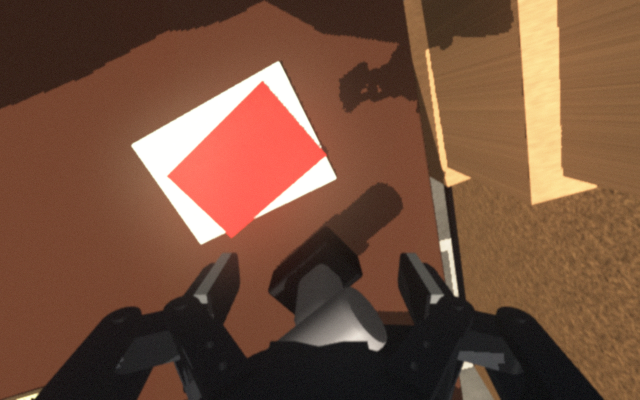

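```bash
cat > h.py <<'E'
from workcell import bot
import numpy as np, cv2
def K(f):
    fl=f["pixels"].shape[0]/2/np.tan(np.radians(f["vertical_fov"]/2)); return fl
def proj(f,X):
    c=np.asarray(f["R"])@np.asarray(X)+np.asarray(f["t"]); fl=K(f)
    return np.array([f["cx"]+fl*c[0]/c[2], f["cy"]+fl*c[1]/c[2]])
def ray(f,p):
    fl=K(f);d=np.array([(p[0]-f["cx"])/fl,(p[1]-f["cy"])/fl,1.]);R=np.asarray(f["R"])
    d=R.T@d; return -R.T@np.asarray(f["t"]), d/np.linalg.norm(d)
def onz(f,p,z):
    o,d=ray(f,p); return o+d*(z-o[2])/d[2]
def tri(obs):
    A=np.zeros((3,3));b=np.zeros(3);rs=[ray(f,p) for f,p in obs]
    for o,d in rs:
        M=np.eye(3)-np.outer(d,d);A+=M;b+=M@o
    X=np.linalg.solve(A,b); return X,[np.linalg.norm((np.eye(3)-np.outer(d,d))@(X-o)) for o,d in rs]
def st():
    s=bot.observe(); print("t%.2f pos %s rot %s F %s w %.4f"%(s["clock"],np.round(s["position"],4),np.round(s["tool_rot"],3),np.round(s["force"],2),s["grip_width"])); return s
E
python3 - <<'E'
from h import *
for n in ["top","scene"]:
    f=bot.grab_frame(n); im=f["pixels"].copy()
    for i,t in enumerate(["saddle","stand","pier_seat","ramp_mid","pawl","pencil","clamp"]):
        r=bot.trace(f,t)
        for k in r[:2]:
            m=k["region"]; rect=cv2.minAreaRect(np.argwhere(m)[:,::-1].astype(np.float32)) if m.any() else None
            print(n,t,round(k["score"],2),np.round(k["point"],1),m.sum(),rect)
        if r: im[r[0]["region"]]=(im[r[0]["region"]]*0.4+0.6*np.array([(255,0,0),(0,255,0),(0,0,255),(255,255,0),(255,0,255),(0,255,255),(255,255,255)][i])).astype(np.uint8)
    x0,y0=(220,140) if n=="top" else (230,120)
    c=cv2.hconcat([f["pixels"][y0:y0+190,x0:x0+190],im[y0:y0+190,x0:x0+190]])
    cv2.imwrite(f"pics/{n}1.png",cv2.resize(c,None,fx=2.1,fy=2.1,interpolation=cv2.INTER_CUBIC))
E
```

```text
top saddle 0.53 [258.8 190.6] 263 ((258.51995849609375, 188.63999938964844), (23.758790969848633, 11.313709259033203), 81.8698959350586)
top stand 0.56 [263.9 199.4] 1348 ((263.5099792480469, 195.0699920654297), (45.25483322143555, 36.62813186645508), 81.8698959350586)
top pier_seat 0.91 [352.5 176.9] 856 ((355.942626953125, 177.3688507080078), (44.18143844604492, 23.35822105407715), 84.80557250976562)
top ramp_mid 0.86 [319.  251.2] 1408 ((319.8844299316406, 253.77505493164062), (14.8209867477417, 105.04303741455078), 84.61068725585938)
top ramp_mid 0.37 [213.  247.9] 252 ((212.0, 246.0), (8.0, 32.0), 90.0)
top pencil 0.49 [299.9 174.3] 113 ((296.95953369140625, 170.7369842529297), (3.2692296504974365, 44.70481491088867), 81.25383758544922)
top clamp 0.52 [308.1 203.4] 168 ((315.1380310058594, 197.98641967773438), (18.63303565979004, 22.198198318481445), 70.34617614746094)
scene saddle 0.78 [356.9 214.9] 561 ((360.7884521484375, 224.55767822265625), (47.104190826416016, 30.840734481811523), 67.61986541748047)
scene stand 0.58 [353.6 244.1] 2610 ((353.4157409667969, 241.86517333984375), (67.8398666381836, 68.26386260986328), 57.9946174621582)
scene pier_seat 0.8 [289.2 170.6] 2078 ((287.50494384765625, 170.5495147705078), (73.63274383544922, 34.52779006958008), 84.2894058227539)
scene ramp_mid 0.83 [375.9 201. ] 1235 ((373.9172058105469, 200.59310913085938), (96.16667175292969, 15.114278793334961), 41.6335334777832)
scene pencil 0.7 [297.3 239.1] 164 ((301.0419921875, 242.89828491210938), (48.065093994140625, 4.790105819702148), 48.99091720581055)
scene clamp 0.66 [326.7 222.5] 242 ((320.26922607421875, 216.3461456298828), (27.457660675048828, 19.137157440185547), 33.690067291259766)
```

View pics/top1.png

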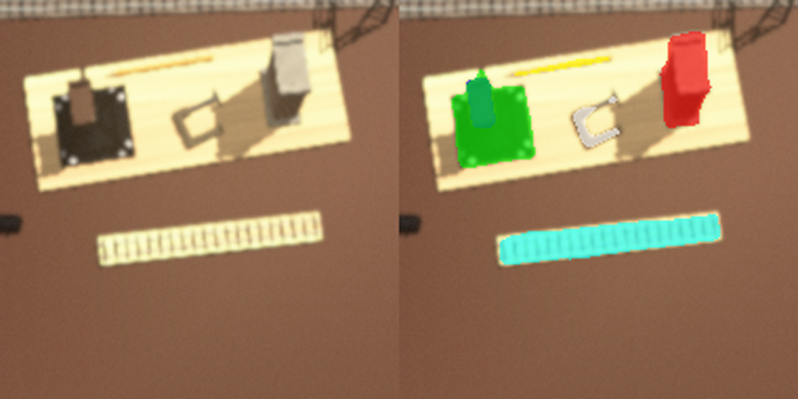

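View pics/scene1.png

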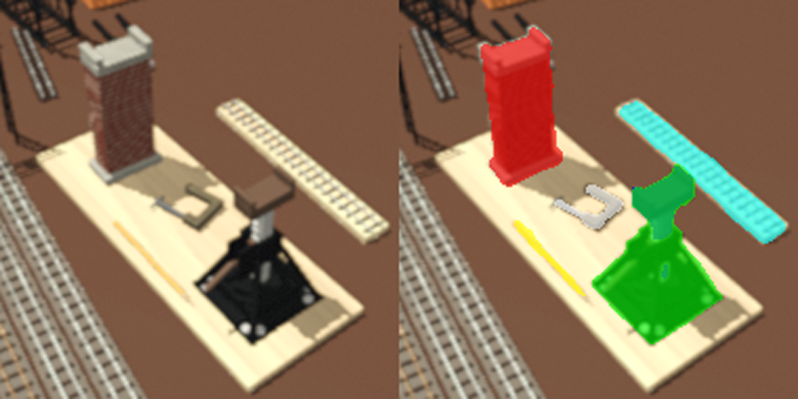

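```bash
python3 - <<'E'
from h import *
t=bot.grab_frame("top");s=bot.grab_frame("scene")
print("saddle",tri([(t,(258,186)),(s,(355.7,211.4))]))
print("pier",tri([(t,(357.3,168.6)),(s,(285.2,143.8))]))
print("ramp",tri([(t,(319.9,253.5)),(s,(374,200))]), onz(t,(319.9,253.5),.012))
for p in [(267,250+0),(373,241),(268,266),(374,256)]: pass
a=onz(t,(267.5,258.5),.012);b=onz(t,(372,248),.012);print(a,b,np.degrees(np.arctan2(*(b-a)[[1,0]])))
# board corners
for p in [(24,78),(330,30),(350,138),(40,190)]:
    print("board",onz(t,(220+p[0]/2.1,140+p[1]/2.1),.012))
for p in [(54,93),(127,85),(134,155),(62,166)]:
    print("standbase",onz(t,(220+p[0]/2.1,140+p[1]/2.1),.018))
E
```

```text
saddle (array([0.61417416, 0.17411578, 0.171406  ]), [np.float64(0.0022803803079049696), np.float64(0.0022803803079049145)])
pier (array([ 0.64847577, -0.10109666,  0.19767808]), [np.float64(0.0011009075906143915), np.float64(0.0011009075906144212)])
ramp (array([ 0.43504009,  0.00927501, -0.00255652]), [np.float64(0.0054556033202333345), np.float64(0.005455603320233309)]) [0.43779051 0.00576935 0.012     ]
[0.42813084 0.16379505 0.012     ] [ 0.44902725 -0.15209375  0.012     ] -86.21533022037299
board [0.68364257 0.27212792 0.012     ]
board [ 0.742113   -0.18518428  0.012     ]
board [ 0.57716934 -0.2046281   0.012     ]
board [0.51586018 0.24901322 0.012     ]
standbase [0.65794227 0.22706681 0.018     ]
standbase [0.66640926 0.11954222 0.018     ]
standbase [0.56160998 0.11149997 0.018     ]
standbase [0.54897782 0.21614125 0.018     ]
```

```bash
cat >> h.py <<'E'
from scipy.spatial.transform import Rotation as Ro
def TR(s): return Ro.from_euler('xyz',s["tool_rot"]).as_matrix()
def go(target,yaw_deg=None):
    """prints total tool-shift (units of 25 mm) in current axes, after yaw-only turn, and turn in units"""
    s=st(); R=TR(s); p=np.array(s["position"])
    R2=R if yaw_deg is None else Ro.from_euler('xyz',[np.pi,0,np.radians(yaw_deg)]).as_matrix()
    rv=Ro.from_matrix(R.T@R2).as_rotvec()
    print("turn units total",np.round(rv/(2*np.pi),4),"shift units if no turn",np.round(R.T@(np.array(target)-p)/.025,3),"after turn",np.round(R2.T@(np.array(target)-p)/.025,3))
def unit(s):
    pass
E
python3 - <<'E'
from h import *
f=bot.grab_frame("wrist");s=st();R=TR(s)
c=-f["R"].T@f["t"];print("cam world",c,"cam in tool",R.T@(c-s["position"]),"axis in tool",R.T@f["R"][2], "imgx in tool",R.T@f["R"][0])
go([0.61,0.17,0.30],187)
E
```

```text
t1.10 pos [0.1636 0.6032 0.2313] rot [-3.142  0.     2.877] F [ 0.7  -0.03 -1.05] w 0.0853
cam world [0.086009   0.62353801 0.37285641] cam in tool [ 0.08020427 -0.00068599 -0.14157803] axis in tool [-3.11147560e-01 -3.41705256e-04  9.50361552e-01] imgx in tool [1.08612416e-03 9.99999154e-01 7.15148722e-04]
t1.10 pos [0.1636 0.6032 0.2313] rot [-3.142  0.     2.877] F [ 0.7  -0.03 -1.05] w 0.0853
turn units total [-0.      0.     -0.0616] shift units if no turn [-21.769 -12.05   -2.748] after turn [-15.611 -19.375  -2.749]
```

```bash
python3 -m handwheel '[[-0.5,-0.5,-1,0,0,-0.0205],[-0.8,-0.8,-1,0,0,-0.0205],[-0.8,-1,-1,0,0,-0.0206],[-0.8,-1,-1,0,0,0],[-0.8,-1,0,0,0,0],[-0.8,-1,0,0,0,0],[-0.8,-1,0,0,0,0],[-0.8,-1,0,0,0,0]]' -1 60; python3 -c "
from h import *
go([0.50,0.12,0.33],187)"
```

```text
clock: 2.1
position: [0.3245, 0.4275, 0.3314]
tool_rot: [3.141, 0.0, -3.019]
force: [0.2, 0.1, 0.6]
grip_width: 0.0851
t2.10 pos [0.3245 0.4275 0.3314] rot [ 3.141  0.    -3.019] F [0.24 0.12 0.57] w 0.0851
turn units total [0. 0. 0.] shift units if no turn [ -5.468 -13.065   0.055] after turn [ -5.468 -13.065   0.056]
```

```bash
python3 -m handwheel '[[-0.4,-1,0,0,0,0],[-0.4,-1,0,0,0,0],[-0.4,-1,0,0,0,0],[-0.4,-1,0,0,0,0],[-0.4,-1,0,0,0,0],[-0.4,-1,0,0,0,0],[-0.4,-1,0,0,0,0],[-0.4,-1,0,0,0,0]]' && python3 -m handwheel '[[-0.4,-1,0,0,0,0],[-0.4,-1,0,0,0,0],[-0.4,-1,0,0,0,0],[-0.4,-1,0,0,0,0],[-0.4,-1,0,0,0,0],[0,0,0,0,0,0]]'; python3 - <<'E'
from h import *
f=bot.grab_frame("wrist");st()
im=f["pixels"].copy();cv2.imwrite("pics/w2.png",im)
E
```

```text
clock: 3.1
position: [0.4279, 0.2387, 0.3314]
tool_rot: [3.141, 0.0, -3.019]
force: [-0.1, 0.7, 0.5]
grip_width: 0.0856
clock: 3.85
position: [0.4931, 0.1199, 0.3313]
tool_rot: [-3.141, 0.0, -3.022]
force: [-0.7, -0.1, -1.1]
grip_width: 0.0852
t3.90 pos [0.4926 0.1211 0.3313] rot [-3.142 -0.    -3.021] F [-0.84 -0.65 -0.31] w 0.0858
```

View pics/w2.png

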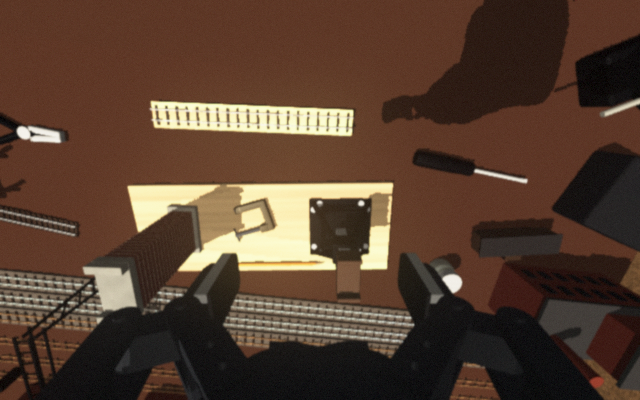

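```bash
python3 -m handwheel '[[0.4,1,0,0,0,0],[0.4,1,0,0,0,0],[0.4,1,0,0,0,0],[0.4,1,0,0,0,0],[0,0,0,0,0,0],[0,0,0,0,0,0]]'; python3 - <<'E'
from h import *
import pickle
f=bot.grab_frame("wrist");st()
pickle.dump(f,open("f3.pkl","wb"));cv2.imwrite("pics/w3.png",f["pixels"])
E
```

```text
clock: 4.65
position: [0.4405, 0.216, 0.3314]
tool_rot: [-3.142, 0.0, -3.019]
force: [0.9, -0.3, 0.3]
grip_width: 0.0851
t4.70 pos [0.4407 0.2157 0.3313] rot [-3.141  0.    -3.02 ] F [0.22 0.43 0.22] w 0.0853
```

View pics/w3.png

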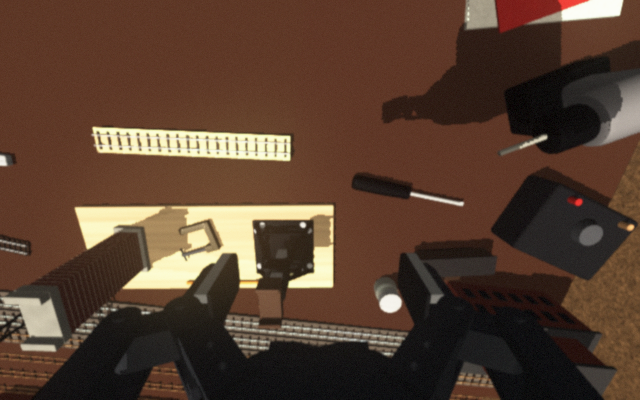

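```bash
python3 -m handwheel '[[-0.1,-1,0,0,0,0],[-0.1,-1,0,0,0,0],[-0.1,-1,0,0,0,0],[-0.1,-1,0,0,0,0],[-0.1,-1,0,0,0,0],[-0.1,-1,0,0,0,0],[0,0,0,0,0,0],[0,0,0,0,0,0]]'; python3 - <<'E'
from h import *
import pickle
f=bot.grab_frame("wrist");st()
pickle.dump(f,open("f4.pkl","wb"))
g=pickle.load(open("f3.pkl","rb"))
a=cv2.resize(f["pixels"][150:350,70:470],None,fx=2,fy=2,interpolation=cv2.INTER_CUBIC)
cv2.imwrite("pics/w4.png",a)
c=cv2.hconcat([g["pixels"][265:335,240:310],g["pixels"][270:370,0:100][0:70,0:70]])
cv2.imwrite("pics/w3z.png",cv2.resize(cv2.convertScaleAbs(g["pixels"][210:335,235:325],alpha=1.8,beta=20),None,fx=4.5,fy=4.5,interpolation=cv2.INTER_CUBIC))
cv2.imwrite("pics/w3p.png",cv2.resize(g["pixels"][270:360,0:120],None,fx=6,fy=6,interpolation=cv2.INTER_CUBIC))
E
```

```text
clock: 5.7
position: [0.4737, 0.0691, 0.3313]
tool_rot: [3.141, -0.0, -3.02]
force: [-0.8, 0.4, -0.3]
grip_width: 0.0853
t5.75 pos [0.4736 0.0694 0.3313] rot [ 3.141 -0.    -3.019] F [-0.21 -0.53  0.39] w 0.0854
```

View pics/w4.png

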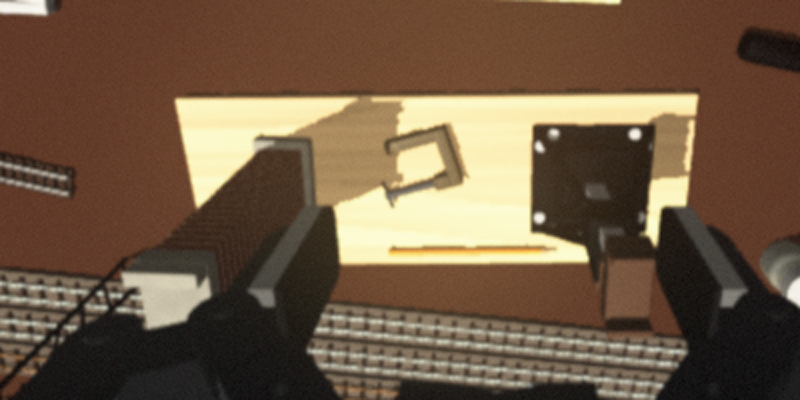

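View pics/w3z.png

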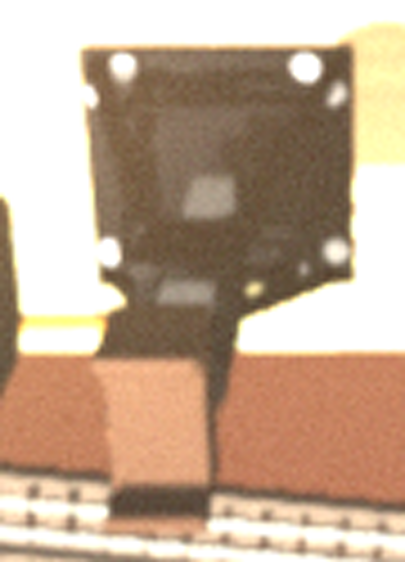

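View pics/w3p.png

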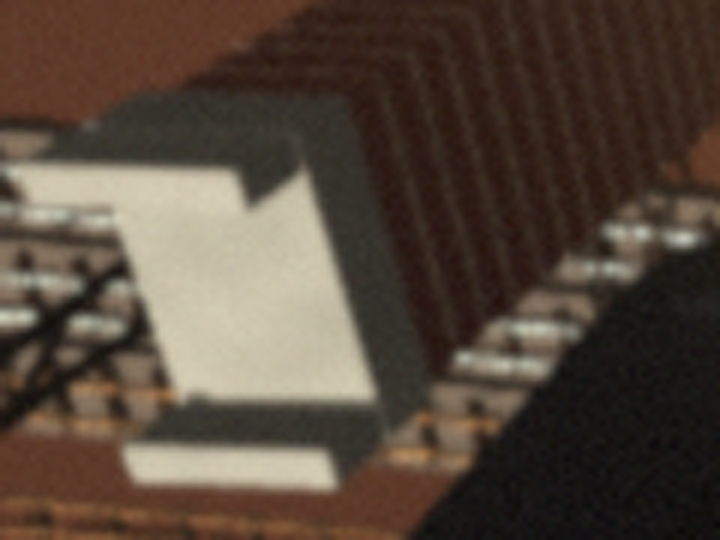

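```bash
python3 - <<'E'
from h import *
import pickle
f=pickle.load(open("f4.pkl","rb"))
cv2.imwrite("pics/w4z.png",cv2.resize(cv2.convertScaleAbs(f["pixels"][205:325,325:415],alpha=1.8,beta=20),None,fx=5,fy=5,interpolation=cv2.INTER_CUBIC))
cv2.imwrite("pics/w4p.png",cv2.resize(f["pixels"][260:330,115:215],None,fx=6,fy=6,interpolation=cv2.INTER_CUBIC))
E
```

```text
(no output)
```

View pics/w4z.png

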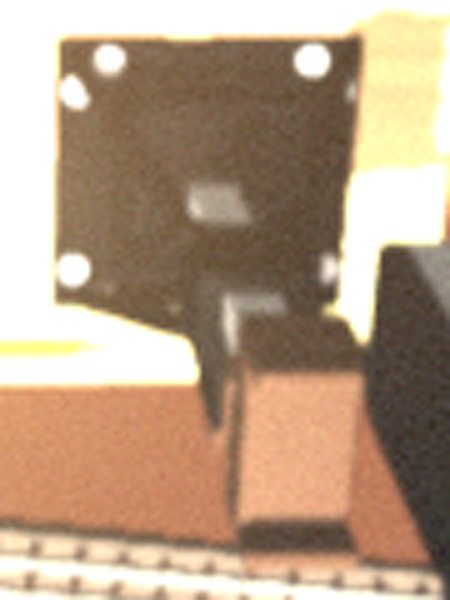

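View pics/w4p.png

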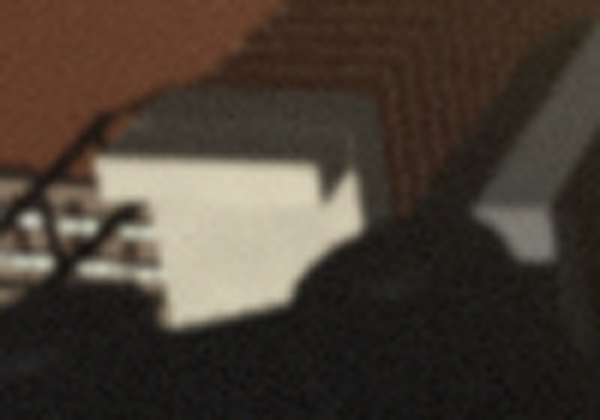

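```bash
cat > fit.py <<'E'
from h import *
import pickle
from scipy.optimize import least_squares
f3=pickle.load(open("f3.pkl","rb"));f4=pickle.load(open("f4.pkl","rb"))
o3=lambda x,y:(235+x/4.5,210+y/4.5); o4=lambda x,y:(325+x/5,205+y/5)
S=[(f3,o3(97,358),(-30,-15,12)),(f3,o3(200,358),(-30,15,12)),(f3,o3(112,487),(24,-15,0)),(f3,o3(208,485),(24,15,0)),(f3,o3(107,517),(24,-15,12)),(f3,o3(208,517),(24,15,12)),
(f4,o4(245,370),(-30,-15,12)),(f4,o4(362,374),(-30,15,12)),(f4,o4(240,521),(24,-15,0)),(f4,o4(350,520),(24,15,0)),(f4,o4(243,550),(24,-15,12)),(f4,o4(355,553),(24,15,12))]
p3=lambda x,y:(x/6,270+y/6); p4=lambda x,y:(115+x/6,260+y/6)
P=[(f3,p3(178,400),(29,-21,0)),(f3,p3(375,402),(29,21,0)),(f3,p3(122,443),(29,-21,12)),(f3,p3(330,443),(29,21,12)),(f3,p3(305,168),(-29,21,0)),(f3,p3(248,208),(-29,21,12)),
(f4,p4(355,168),(-29,21,0)),(f4,p4(328,207),(-29,21,12))]
def run(D,x0,name):
    def res(q):
        c,s=np.cos(q[3]),np.sin(q[3]);r=[]
        for f,p,l in D:
            l=np.array(l)/1e3; X=np.array([q[0]+c*l[0]-s*l[1],q[1]+s*l[0]+c*l[1],q[2]+l[2]])
            r+=list(proj(f,X)-p)
        return np.array(r)
    a=least_squares(res,x0,loss="soft_l1")
    print(name,np.round(a.x[:3],4),"yaw deg",round(np.degrees(a.x[3]),2)); print(np.round(res(a.x).reshape(-1,2),1).tolist())
    return a.x
if __name__=="__main__":
    a=run(S,[.6,.17,.16,.1],"saddle");b=run(P,[.65,-.1,.2,.1],"pier")
    d=b-a;print("dist",np.hypot(d[0],d[1]),"line deg",np.degrees(np.arctan2(d[1],d[0])))
E
python3 fit.py
```

```text
saddle [0.611  0.172  0.1654] yaw deg 7.89
[[-1.4, 0.3], [-0.4, 0.0], [0.6, -0.1], [1.3, 0.1], [-0.1, -0.2], [0.2, -0.5], [1.1, 0.7], [2.0, -0.3], [-1.6, 0.0], [-1.2, -0.1], [-0.5, 0.5], [0.2, -0.4]]
pier [ 0.6422 -0.1031  0.1959] yaw deg 5.51
[[0.1, -0.5], [1.0, -0.1], [-0.3, -0.0], [-0.2, 0.8], [0.0, 0.2], [-0.1, 0.2], [0.2, -0.2], [-0.5, -0.2]]
dist 0.27688064537620444 line deg -83.53059370524205
```

```bash
python3 -m handwheel '[[-0.8,0.1,0.3,0,0,0],[-0.8,0.1,0.5,0,0,0],[-0.8,0.1,0.5,0,0,0],[-0.8,0.1,0.5,0,0,0],[-0.8,0.1,0.5,0,0,0],[-0.8,0.1,0.5,0,0,0],[0,0,0,0,0,0],[0,0,0,0,0,0]]'; python3 - <<'E'
from h import *
import pickle
f=bot.grab_frame("wrist");st();pickle.dump(f,open("f5.pkl","wb"));cv2.imwrite("pics/w5.png",f["pixels"])
E
python3 -m handwheel '[[0,0.7,0,0,0,0],[0,1,0,0,0,0],[0,1,0,0,0,0],[0,1,0,0,0,0],[0,0.7,0,0,0,0],[0,0,0,0,0,0],[0,0,0,0,0,0]]'; python3 - <<'E'
from h import *
import pickle
f=bot.grab_frame("wrist");st();pickle.dump(f,open("f6.pkl","wb"));cv2.imwrite("pics/w6.png",f["pixels"])
E
```

```text
clock: 6.75
position: [0.5906, 0.0987, 0.2614]
tool_rot: [3.142, -0.0, -3.019]
force: [-0.2, -0.1, -0.2]
grip_width: 0.0853
t6.80 pos [0.5906 0.0986 0.2617] rot [ 3.141  0.    -3.019] F [-0.6  -0.45  1.24] w 0.0854
clock: 7.68
position: [0.5777, 0.2068, 0.2614]
tool_rot: [-3.141, 0.0, -3.02]
force: [-0.2, -0.1, 0.5]
grip_width: 0.0855
t7.72 pos [0.5778 0.2066 0.2614] rot [-3.141  0.    -3.021] F [-0.52  0.6  -0.49] w 0.0851
```

View pics/w5.png

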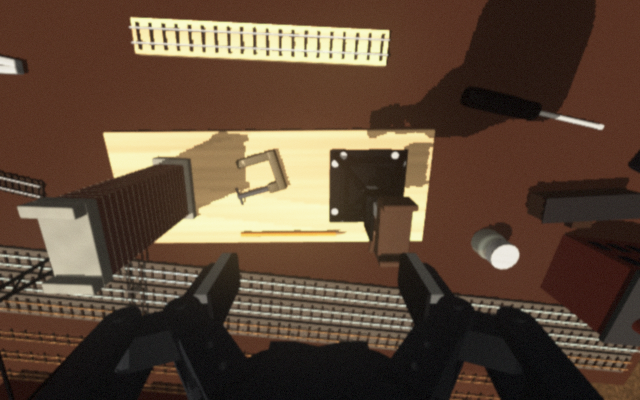

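View pics/w6.png

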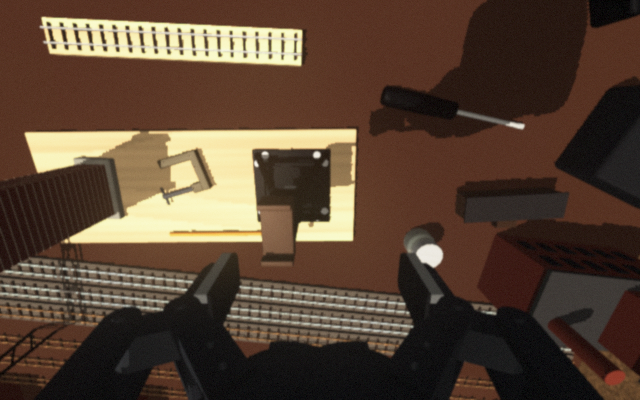

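```bash
python3 - <<'E'
from h import *
import pickle
f=pickle.load(open("f5.pkl","rb"));g=pickle.load(open("f6.pkl","rb"))
z=lambda im,x,y,w,h,k:cv2.resize(cv2.convertScaleAbs(im[y:y+h,x:x+w],alpha=1.5,beta=20),None,fx=k,fy=k,interpolation=cv2.INTER_CUBIC)
cv2.imwrite("pics/z56.png",cv2.hconcat([z(f["pixels"],365,185,60,85,6),z(g["pixels"],250,185,60,85,6)]))
cv2.imwrite("pics/z5p.png",z(f["pixels"],10,190,120,110,5))
E
```

```text
(no output)
```

View pics/z56.png

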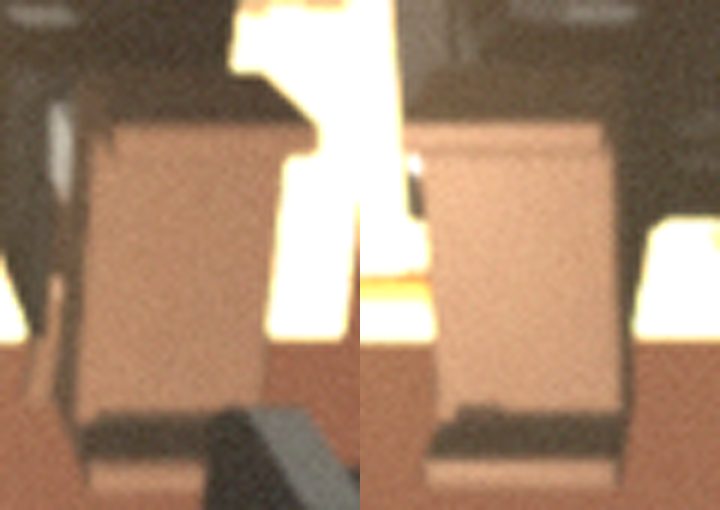

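View pics/z5p.png

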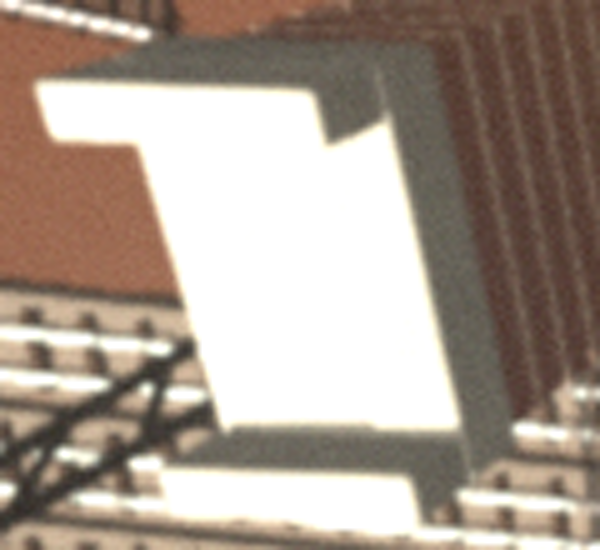

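```bash
cat > fit2.py <<'E'
from fit import *
f5=pickle.load(open("f5.pkl","rb"));f6=pickle.load(open("f6.pkl","rb"))
o5=lambda x,y:(365+x/6,185+y/6); o6=lambda x,y:(250+x/6,185+y/6);p5=lambda x,y:(10+x/5,190+y/5)
S2=[(f5,o5(118,123),(-30,-15,12)),(f5,o5(316,123),(-30,15,12)),(f5,o5(80,412),(24,-15,0)),(f5,o5(93,458),(24,-15,12)),(f5,o5(95,490),(30,-15,12)),
(f6,o6(45,124),(-30,-15,12)),(f6,o6(243,123),(-30,15,12)),(f6,o6(250,152),(-24,15,12)),(f6,o6(80,410),(24,-15,0)),(f6,o6(258,410),(24,15,0)),(f6,o6(67,458),(24,-15,12)),(f6,o6(255,456),(24,15,12)),(f6,o6(67,487),(30,-15,12)),(f6,o6(255,485),(30,15,12))]
P2=[(f5,p5(325,143),(-29,21,12)),(f5,p5(387,118),(-29,21,0)),(f5,p5(225,430),(29,-21,0)),(f5,p5(460,430),(29,21,0)),(f5,p5(165,467),(29,-21,12)),(f5,p5(410,472),(29,21,12)),(f5,p5(52,142),(-29,-21,12))]
if __name__=="__main__":
    a=run(S2,[.6,.17,.16,.1],"saddle");run(S+S2,[.6,.17,.16,.1],"saddle all")
    run(P2,[.65,-.1,.2,.1],"pier");b=run(P+P2,[.65,-.1,.2,.1],"pier all")
    d=b-a;print("dist",np.hypot(d[0],d[1]),"line deg",np.degrees(np.arctan2(d[1],d[0])))
E
python3 fit2.py
```

```text
saddle [0.608  0.1719 0.1682] yaw deg 7.43
[[-0.8, -0.2], [1.4, -0.4], [-1.1, 1.0], [-0.6, -0.1], [-1.4, 0.3], [-1.3, -1.0], [0.9, -1.0], [-0.0, 0.8], [-0.1, 0.8], [1.7, 0.6], [-0.4, -0.7], [1.1, -0.5], [0.1, 0.2], [1.3, 0.4]]
saddle all [0.6083 0.1719 0.1682] yaw deg 7.45
[[-1.7, -0.3], [-0.5, -0.4], [0.1, -0.3], [1.0, 0.0], [-0.7, -0.4], [-0.2, -0.5], [2.1, 0.1], [3.2, -0.9], [-1.0, -0.3], [-0.5, -0.3], [0.1, 0.2], [1.0, -0.5], [-0.9, 0.1], [1.3, -0.1], [-1.2, 1.3], [-0.7, 0.1], [-1.4, 0.5], [-1.3, -0.7], [0.8, -0.8], [-0.1, 1.0], [-0.1, 1.1], [1.7, 0.9], [-0.4, -0.4], [1.1, -0.3], [0.1, 0.5], [1.3, 0.6]]
pier [ 0.6441 -0.1057  0.1935] yaw deg 6.02
[[-0.1, 0.9], [-0.1, 0.3], [0.1, -0.9], [1.3, -0.1], [-1.0, -0.2], [0.6, -0.3], [-0.4, 0.1]]
pier all [ 0.643  -0.104   0.1952] yaw deg 5.79
[[0.3, -0.5], [0.9, -0.2], [-0.2, -0.0], [-0.2, 0.6], [-0.2, 0.1], [-0.3, 0.2], [-0.3, -0.2], [-1.1, -0.2], [0.3, 0.7], [0.3, 0.1], [-0.1, -0.8], [1.5, 0.2], [-1.2, 0.0], [0.8, 0.0], [-0.6, -0.3]]
dist 0.2781031243001293 line deg -82.76844121592886
```

```bash
cat > fit3.py <<'E'
from fit2 import *
def runw(D,x0,name,h=12):
    def res(q):
        c,s=np.cos(q[3]),np.sin(q[3]);r=[]
        for f,p,l in D:
            l=np.array(l)/1e3*np.array([1,q[4],1]); X=np.array([q[0]+c*l[0]-s*l[1],q[1]+s*l[0]+c*l[1],q[2]+l[2]])
            r+=list(proj(f,X)-p)
        return np.array(r)
    a=least_squares(res,list(x0)+[1.],loss="soft_l1")
    J=a.jac;cov=np.linalg.pinv(J.T@J);print(name,np.round(a.x,4),"sd/px",np.round(np.sqrt(np.diag(cov)),4),a.cost); print(np.round(res(a.x).reshape(-1,2),1).tolist())
if __name__=="__main__":
    for n,D in (("new",S2),("all",S+S2)): runw(D,[.6,.17,.16,.1],n)
    # independent triangulation
    for l in sorted(set(x[2] for x in S+S2)):
        ob=[(f,p) for f,p,k in S+S2 if k==l]
        if len(ob)>1: X,e=tri(ob);print(l,np.round(X,4),np.round(e,4))
E
python3 fit3.py
```

```text
new [0.6082 0.1718 0.168  0.1223 0.9433] sd/px [0.0006 0.0003 0.0011 0.0093 0.0183] 4.0142583163687195
[[0.2, -0.3], [0.4, -0.2], [-0.6, 0.9], [-0.1, -0.2], [-0.9, 0.2], [-0.2, -1.0], [0.0, -0.8], [-0.9, 0.9], [0.5, 0.7], [0.5, 0.7], [0.2, -0.8], [-0.1, -0.4], [0.6, 0.1], [0.0, 0.5]]
all [0.6083 0.1718 0.1682 0.1242 0.9484] sd/px [0.0006 0.0003 0.0009 0.0084 0.0163] 11.252635285275126
[[-1.0, -0.3], [-1.0, -0.3], [0.5, -0.4], [0.3, 0.1], [-0.3, -0.5], [-0.9, -0.5], [2.8, 0.0], [2.6, -0.8], [-0.6, -0.4], [-1.2, -0.2], [0.5, 0.2], [0.2, -0.5], [0.2, -0.0], [0.5, -0.0], [-0.6, 1.2], [-0.1, 0.0], [-0.9, 0.5], [-0.3, -0.8], [0.0, -0.7], [-0.9, 1.1], [0.5, 1.0], [0.6, 1.0], [0.2, -0.5], [-0.0, -0.2], [0.6, 0.4], [0.2, 0.7]]
(-30, -15, 12) [0.5824 0.1537 0.1768] [0.0012 0.0021 0.0015 0.0002]
(-30, 15, 12) [0.5787 0.1821 0.1775] [0.0012 0.0022 0.0013 0.0004]
(24, -15, 0) [0.6314 0.1604 0.1714] [0.0003 0.0004 0.0005 0.0003]
(24, -15, 12) [0.6345 0.1606 0.1798] [0.0006 0.0005 0.0004 0.0003]
(24, 15, 0) [0.6269 0.1886 0.1724] [0.0003 0.0002 0.0003]
(24, 15, 12) [0.6317 0.1894 0.1792] [0.0007 0.0003 0.0007]
(30, -15, 12) [0.6378 0.1612 0.1828] [0. 0.]
```

```bash
python3 -m handwheel '[[-0.35,-0.5,0,0,0,0],[-0.35,-0.5,0.3,0,0,0],[-0.33,-0.53,0.6,0,0,0],[0,0,0.6,0,0,0],[0,0,0.7,0,0,0],[0,0,0,0,0,0],[0,0,0,0,0,0]]'; python3 - <<'E'
from h import *
import pickle
f=bot.grab_frame("wrist");st();pickle.dump(f,open("f7.pkl","wb"));cv2.imwrite("pics/w7.png",f["pixels"])
for z in (.168,.171): print([np.round(proj(f,[.608+.015*np.sin(a),.172-.015*np.cos(a),z]),1).tolist() for a in (.125,.125+np.pi)])
go([.608,.1718,.144],187)
E
```

```text
clock: 8.6
position: [0.6078, 0.1732, 0.2066]
tool_rot: [3.141, 0.0, -3.019]
force: [-0.4, 0.2, -0.4]
grip_width: 0.0854
t8.65 pos [0.608  0.1732 0.2068] rot [ 3.141e+00  1.000e-03 -3.019e+00] F [ 0.52 -0.12  0.43] w 0.0853
[[296.3, 229.7], [338.5, 229.6]]
[[295.9, 231.4], [338.8, 231.4]]
t8.65 pos [0.608  0.1732 0.2068] rot [ 3.141e+00  1.000e-03 -3.019e+00] F [ 0.52 -0.12  0.43] w 0.0853
turn units total [0.     0.0001 0.0001] shift units if no turn [ 0.007 -0.055  2.513] after turn [ 0.005 -0.054  2.513]
```

View pics/w7.png

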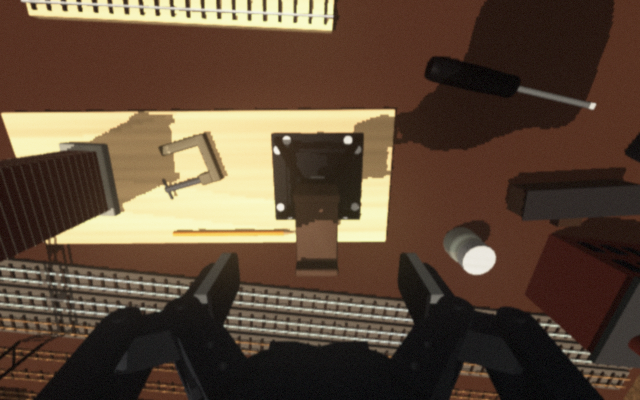

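```bash
python3 -m handwheel '[[0,-0.02,0.4,0,0,0],[0,-0.02,0.5,0,0,0],[0,0,0.5,0,0,0],[0,0,0.5,0,0,0],[0,0,0.4,0,0,0],[0,0,0.2,0,0,0],[0,0,0,0,0,0],[0,0,0,0,0,0]]' -1; python3 -m handwheel '[[0,0,0,0,0,0],[0,0,0,0,0,0],[0,0,0,0,0,0],[0,0,0,0,0,0]]' 1 60;  python3 -m handwheel '[[0,0,0,0,0,0],[0,0,0,0,0,0]]'; python3 - <<'E'
from h import *
f=bot.grab_frame("wrist");st();cv2.imwrite("pics/w8.png",f["pixels"])
E
```

```text
clock: 9.65
position: [0.6082, 0.1719, 0.1442]
tool_rot: [3.141, 0.001, -3.019]
force: [-1.3, 0.4, 0.5]
grip_width: 0.0854
clock: 10.15
position: [0.608, 0.1717, 0.144]
tool_rot: [-3.141, 0.0, -3.019]
force: [-0.1, 0.1, 3.2]
grip_width: 0.0293
clock: 10.4
position: [0.608, 0.1717, 0.144]
tool_rot: [-3.142, 0.0, -3.019]
force: [-0.7, -1.4, 5.2]
grip_width: 0.0288
t10.45 pos [0.608  0.1717 0.144 ] rot [-3.142  0.    -3.019] F [-1.67 -0.06  5.42] w 0.0291
```

View pics/w8.png

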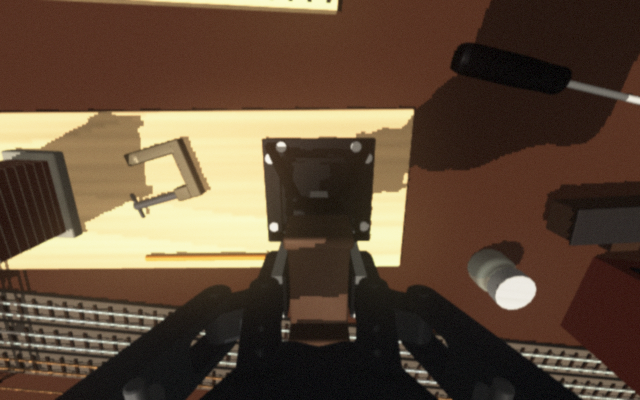

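```bash
(python3 -m handwheel '[[0,0,-0.08,0,0,0]]'; python3 -m handwheel '[[0,0,-0.08,0,0,0]]'; python3 -m handwheel '[[0,0,-0.08,0,0,0]]'; python3 -m handwheel '[[0,0,-0.08,0,0,0]]'; python3 -m handwheel '[[0,0,-0.08,0,0,0]]'; python3 -m handwheel '[[0,0,-0.08,0,0,0]]'; python3 -m handwheel '[[0,0,-0.08,0,0,0]]'; python3 -m handwheel '[[0,0,-0.08,0,0,0]]'; python3 -m handwheel '[[0,0,-0.08,0,0,0]]'; python3 -m handwheel '[[0,0,-0.08,0,0,0]]') | grep -E 'posi|force'
```

```text
position: [0.6079, 0.1717, 0.1454]
force: [2.1, 0.3, -6.9]
position: [0.6079, 0.1718, 0.1475]
force: [3.6, 0.1, -6.3]
position: [0.6079, 0.1717, 0.1497]
force: [3.1, -1.4, -5.9]
position: [0.6079, 0.1717, 0.1514]
force: [7.5, 0.4, -17.4]
position: [0.6079, 0.1718, 0.1531]
force: [6.6, 1.4, -15.6]
position: [0.6079, 0.1717, 0.1556]
force: [3.4, -0.2, -6.0]
position: [0.6079, 0.1717, 0.1579]
force: [2.7, -1.0, -6.6]
position: [0.6079, 0.1717, 0.16]
force: [3.6, -0.2, -7.0]
position: [0.6079, 0.1717, 0.1615]
force: [7.0, 0.3, -20.3]
position: [0.6079, 0.1717, 0.1632]
force: [6.4, 1.1, -15.8]
```

```bash
(python3 -m handwheel '[[0,0,-0.08,0,0,0]]'; python3 -m handwheel '[[0,0,-0.08,0,0,0]]'; python3 -m handwheel '[[0,0,-0.08,0,0,0]]'; python3 -m handwheel '[[0,0,-0.08,0,0,0]]'; python3 -m handwheel '[[0,0,-0.08,0,0,0]]'; python3 -m handwheel '[[0,0,-0.08,0,0,0]]'; python3 -m handwheel '[[0,0,-0.08,0,0,0]]'; python3 -m handwheel '[[0,0,-0.06,0,0,0]]'; python3 -m handwheel '[[0,0,-0.04,0,0,0]]'; python3 -m handwheel '[[0,0,0,0,0,0],[0,0,0,0,0,0]]') | grep -E 'posi|force'
```

```text
position: [0.6079, 0.1717, 0.1657]
force: [3.1, -0.5, -5.5]
position: [0.6079, 0.1717, 0.168]
force: [3.1, -0.8, -5.5]
position: [0.6079, 0.1717, 0.1695]
force: [8.4, 0.4, -18.1]
position: [0.6079, 0.1717, 0.1713]
force: [6.4, 0.6, -16.9]
position: [0.6079, 0.1717, 0.1738]
force: [2.5, -0.9, -4.9]
position: [0.6079, 0.1718, 0.1759]
force: [7.7, -0.0, -17.0]
position: [0.6079, 0.1717, 0.1773]
force: [9.3, -0.5, -18.4]
position: [0.6079, 0.1717, 0.179]
force: [4.2, -0.3, -10.0]
position: [0.6079, 0.1718, 0.1804]
force: [3.1, -0.5, -7.1]
position: [0.6079, 0.1717, 0.1806]
force: [1.4, -1.6, -2.5]
```

```bash
(python3 -m handwheel '[[0,0,-0.04,0,0,0]]'; python3 -m handwheel '[[0,0,-0.04,0,0,0]]'; python3 -m handwheel '[[0,0,0,0,0,0]]';python3 -m handwheel '[[0,0,0.02,0,0,0]]'; python3 -m handwheel '[[0,0,0.02,0,0,0]]';python3 -m handwheel '[[0,0,0.02,0,0,0]]'; python3 -m handwheel '[[0,0,0.02,0,0,0]]') | grep -E 'posi|force'
```

```text
position: [0.608, 0.1718, 0.1814]
force: [3.4, -1.6, -6.4]
position: [0.6079, 0.1717, 0.1823]
force: [4.0, -1.4, -8.0]
position: [0.6079, 0.1717, 0.1823]
force: [3.3, -1.8, -6.0]
position: [0.6079, 0.1717, 0.1818]
force: [1.9, -1.9, -4.2]
position: [0.6079, 0.1717, 0.1813]
force: [1.9, -1.9, -3.3]
position: [0.608, 0.1718, 0.181]
force: [0.0, -2.1, 3.5]
position: [0.608, 0.1718, 0.1808]
force: [-2.5, -3.5, 10.0]
```

```bash
python3 -m handwheel '[[0,0,-0.012,0,0,0],[0,0,0,0,0,0]]' - 20 | grep force; python3 -m handwheel '[[0,0,0,0,0,0]]' 0 20;  python3 -m handwheel '[[0,0,0,0,0,0],[0,0,0,0,0,0],[0,0,0,0,0,0]]' -1; python3 - <<'E'
from h import *
f=bot.grab_frame("wrist");st();cv2.imwrite("pics/w9.png",f["pixels"])
E
```

```text
force: [-1.7, -3.1, 6.1]
clock: 14.32
position: [0.6079, 0.1721, 0.1806]
tool_rot: [3.141, 0.0, -3.019]
force: [-0.0, 0.1, 0.0]
grip_width: 0.0427
clock: 14.7
position: [0.6079, 0.1718, 0.1805]
tool_rot: [3.142, -0.0, -3.019]
force: [-0.3, 0.0, -0.3]
grip_width: 0.0858
t14.75 pos [0.6079 0.1719 0.1805] rot [ 3.142 -0.    -3.019] F [-0.08 -0.4  -0.67] w 0.0854
```

View pics/w9.png

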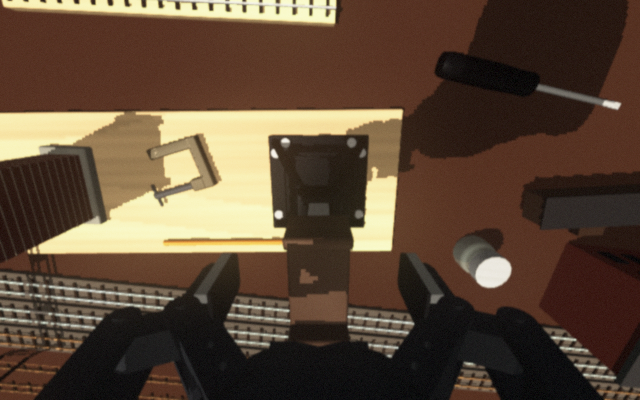

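```bash
python3 - <<'E'
from fit import *
f5=pickle.load(open("f5.pkl","rb"));f6=pickle.load(open("f6.pkl","rb"))
z=lambda im,x,y,w,h,k:cv2.resize(im[y:y+h,x:x+w],None,fx=k,fy=k,interpolation=cv2.INTER_CUBIC)
cv2.imwrite("pics/r56.png",cv2.vconcat([z(f5["pixels"],120,0,280,90,2.8),z(f6["pixels"],30,0,280,90,2.8)]))
print(np.round(bot.observe()["qpos"],3))
for f,c in((f5,[(130,17),(389,31),(387,66),(134,54)]),(f6,[(41,17),(302,31),(301,66),(47,54)])):
    X=[onz(f,p,.012) for p in c];print(np.round(X,4).tolist(),np.round(np.mean(X,0),4))
    l=(X[1]+X[2])/2-(X[0]+X[3])/2;print(np.degrees(np.arctan2(l[1],l[0])),np.linalg.norm(l))
E
```

```text
[-0.471  0.592  0.153  1.636 -0.107  0.921  1.414]
[[0.4314, -0.154, 0.012], [0.4071, 0.1634, 0.012], [0.4461, 0.1688, 0.012], [0.4721, -0.1525, 0.012]] [0.4392 0.0065 0.012 ]
94.50386085538578 0.32032369556582335
[[0.4316, -0.154, 0.012], [0.4076, 0.1646, 0.012], [0.4469, 0.1674, 0.012], [0.4725, -0.154, 0.012]] [0.4397 0.006  0.012 ]
94.43673172705412 0.32096632623181653
```

View pics/r56.png

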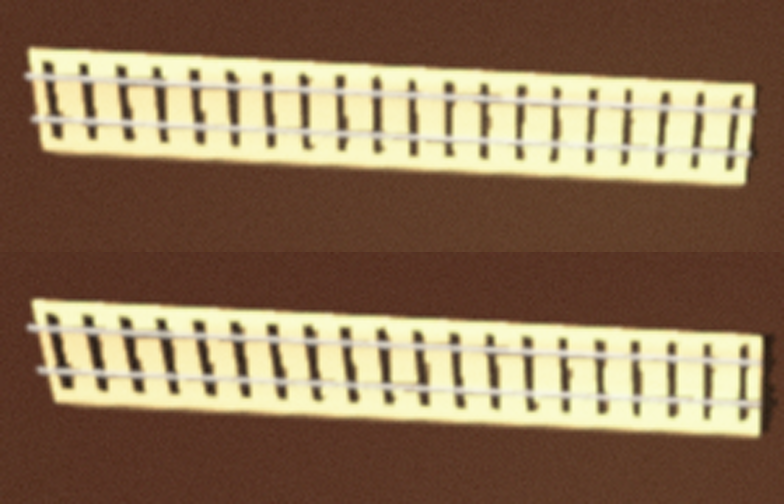

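```bash
python3 -m handwheel '[[0,0,-0.7,0,0,0],[0,0,-1,0,0,0],[0,0,-1,0,0,0],[0,0,-1,0,0,0.0285],[0,0,-0.4,0,0,0.0285],[0,0,0,0,0,0.0285],[0,0,0,0,0,0.0285],[0,0,0,0,0,0.0285]]'; python3 -m handwheel '[[0,0,0,0,0,0.0285],[0,0,0,0,0,0.0285],[0,0,0,0,0,0.0285],[0,0,0,0,0,0.0285],[0,0,0,0,0,0]]'; python3 -c "
from h import *
print(np.round(bot.observe()['qpos'],2))
go([.643,-.104,.285],94.5)"
```

```text
clock: 15.75
position: [0.608, 0.1719, 0.2845]
tool_rot: [3.14, 0.0, 2.363]
force: [-0.4, 0.6, -0.1]
grip_width: 0.0853
clock: 16.38
position: [0.608, 0.1721, 0.284]
tool_rot: [3.141, -0.0, 1.653]
force: [-0.3, 0.9, -0.7]
grip_width: 0.0855
[-0.73  0.54  0.57  1.54 -0.31  1.15 -0.02]
t16.38 pos [0.608  0.1721 0.284 ] rot [ 3.141 -0.     1.653] F [-0.27  0.9  -0.71] w 0.0855
turn units total [ 0.0001 -0.      0.0007] shift units if no turn [-11.123   0.485  -0.042] after turn [-11.121   0.531  -0.04 ]
```

```bash
python3 -m handwheel '[[-0.7,0.05,0,0,0,0.0007],[-1,0.05,0,0,0,0],[-1,0.05,0,0,0,0],[-1,0.05,0,0,0,0],[-1,0.05,0,0,0,0],[-1,0.05,0,0,0,0],[-1,0.05,0,0,0,0],[-1,0.05,0,0,0,0]]'; python3 - <<'E'
from h import *
import pickle
f=bot.grab_frame("wrist");st();pickle.dump(f,open("f10.pkl","wb"));cv2.imwrite("pics/w10.png",f["pixels"])
E
python3 -m handwheel '[[-1,0.05,0,0,0,0],[-1,0.05,0,0,0,0],[-0.8,0.05,0,0,0,0],[-0.7,0,0,0,0,0],[0,0,0,0,0,0],[0,0,0,0,0,0]]'; python3 - <<'E'
from h import *
import pickle
f=bot.grab_frame("wrist");st();pickle.dump(f,open("f11.pkl","wb"));cv2.imwrite("pics/w11.png",f["pixels"])
E
```

```text
clock: 17.38
position: [0.6327, -0.0217, 0.2836]
tool_rot: [3.141, 0.0, 1.65]
force: [-0.3, 0.7, -0.2]
grip_width: 0.0853
t17.43 pos [ 0.6326 -0.0255  0.2838] rot [3.141e+00 2.000e-03 1.647e+00] F [-1.02 -4.76 -0.21] w 0.0855
clock: 18.18
position: [0.6433, -0.1056, 0.283]
tool_rot: [-3.142, -0.0, 1.649]
force: [0.2, 0.7, -0.1]
grip_width: 0.0856
t18.23 pos [ 0.6434 -0.1053  0.283 ] rot [-3.142 -0.     1.649] F [-0.19  0.46 -0.35] w 0.0854
```

View pics/w11.png

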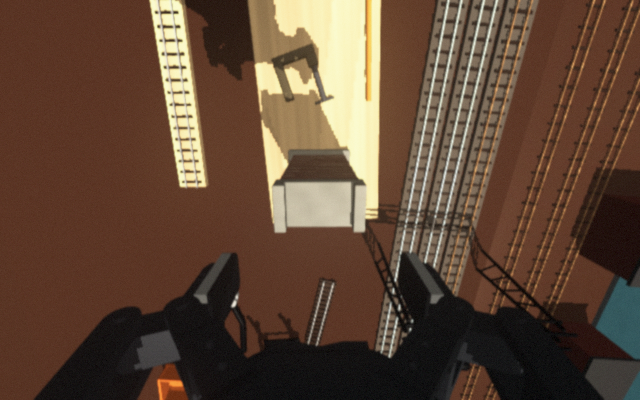

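View pics/w10.png

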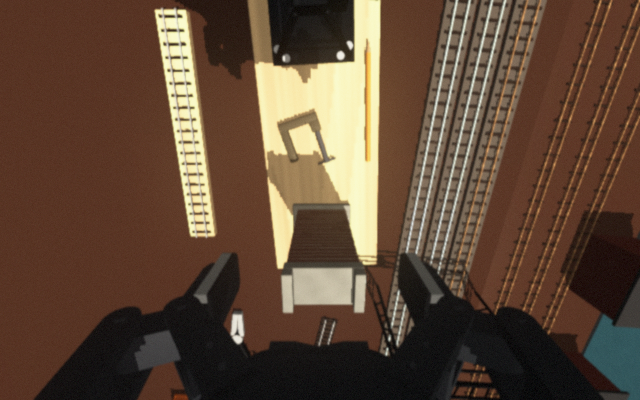

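```bash
python3 - <<'E'
from h import *
import pickle
f=pickle.load(open("f10.pkl","rb"));g=pickle.load(open("f11.pkl","rb"))
z=lambda im,x,y,w,h,k:cv2.resize(im[y:y+h,x:x+w],None,fx=k,fy=k,interpolation=cv2.INTER_CUBIC)
cv2.imwrite("pics/p10.png",z(f["pixels"],265,250,120,80,6));cv2.imwrite("pics/p11.png",z(g["pixels"],260,165,120,80,6))
E
```

```text
(no output)
```

View pics/p10.png

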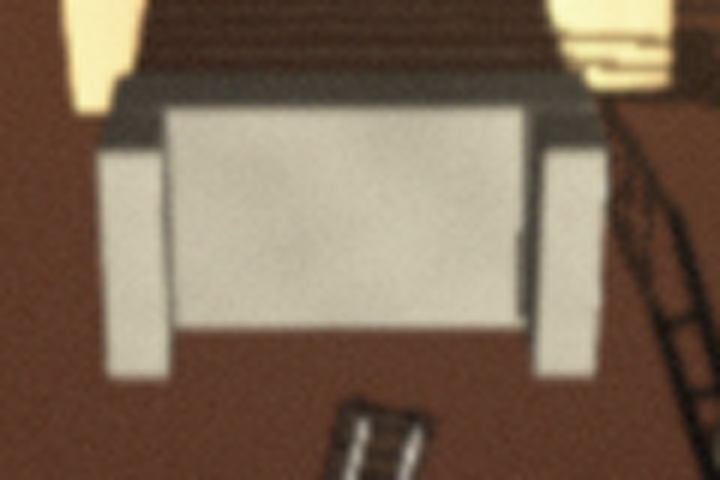

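View pics/p11.png

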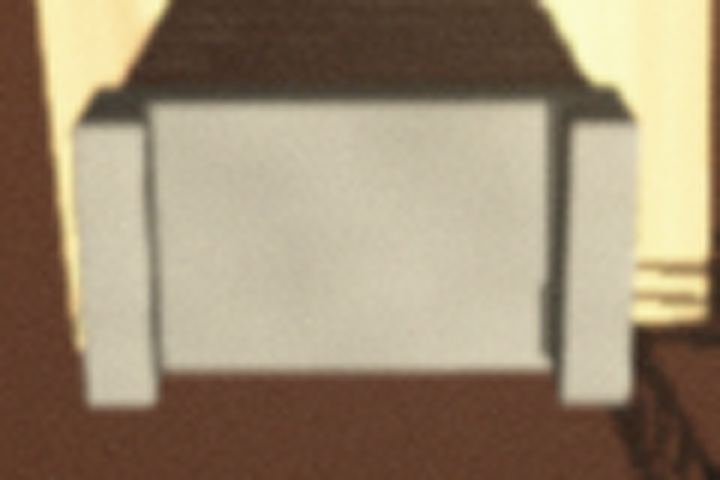

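```bash
cat > fit4.py <<'E'
from fit2 import *
f10=pickle.load(open("f10.pkl","rb"));f11=pickle.load(open("f11.pkl","rb"))
a=lambda x,y:(265+x/6,250+y/6); b=lambda x,y:(260+x/6,165+y/6)
L=[(-29,21,0),(29,21,0),(-29,-21,0),(29,-21,0),(-29,21,12),(-29,-21,12),(29,21,12),(29,-21,12)]
A=[(167,107),(527,107),(174,328),(524,328),(162,150),(170,378),(543,150),(535,378)]
B=[(152,103),(547,100),(163,372),(552,370),(145,124),(157,407),(572,122),(562,405)]
P3=[(f10,a(*p),l) for p,l in zip(A,L)]+[(f11,b(*p),l) for p,l in zip(B,L)]
if __name__=="__main__":
    x=run(P3,[.65,-.1,.2,.1],"pier new");run(P+P2+P3,[.65,-.1,.2,.1],"pier all")
    for l in L:
        X,e=tri([(f,p) for f,p,k in P3 if k==l]);print(l,np.round(X,4),np.round(e,4))
E
python3 fit4.py
```

```text
pier new [ 0.6437 -0.1055  0.1949] yaw deg 4.89
[[0.0, 0.2], [0.9, -0.1], [0.3, 0.0], [-0.0, -0.2], [-0.3, 0.1], [-0.1, 0.1], [-0.1, -0.1], [-0.4, -0.2], [0.1, -0.1], [2.1, -0.0], [0.3, 0.2], [-0.3, 0.2], [-0.4, 0.0], [-0.2, 0.0], [-0.3, -0.1], [-0.3, -0.0]]
pier all [ 0.6438 -0.1055  0.194 ] yaw deg 5.23
[[-0.2, -1.0], [0.4, -0.4], [-0.6, -0.5], [-0.7, 0.4], [-0.2, 0.1], [-0.3, 0.1], [-0.8, -0.2], [-1.6, -0.3], [0.1, 1.2], [0.1, 0.6], [-0.9, -1.1], [0.5, 0.2], [-2.0, -0.4], [-0.2, 0.0], [-0.6, -0.3], [0.1, -0.1], [0.8, -0.7], [0.6, -0.3], [0.1, -0.8], [-0.2, -0.1], [0.2, -0.3], [-0.3, -0.8], [-0.3, -0.9], [0.2, -0.1], [1.9, -0.4], [0.7, 0.1], [-0.1, -0.3], [-0.3, 0.1], [0.2, -0.1], [-0.5, -0.4], [-0.2, -0.6]]
(-29, 21, 0) [ 0.6129 -0.0873  0.1942] [0. 0.]
(29, 21, 0) [ 0.6694 -0.0821  0.1952] [0.0005 0.0005]
(-29, -21, 0) [ 0.6163 -0.1284  0.1954] [0. 0.]
(29, -21, 0) [ 0.6743 -0.1232  0.1961] [0.0001 0.0001]
(-29, 21, 12) [ 0.6133 -0.087   0.2066] [0. 0.]
(-29, -21, 12) [ 0.6167 -0.129   0.2066] [0. 0.]
(29, 21, 12) [ 0.671  -0.082   0.2071] [0.0001 0.0001]
(29, -21, 12) [ 0.6747 -0.1237  0.2073] [0.0001 0.0001]
```

```bash
python3 -m handwheel '[[0.7,0,0,0,0,0],[1,0,0,0,0,0],[1,0,0,0,0,0],[1,0,0,0,0,0],[1,-0.1,0,0,0,0],[1,-0.1,0,0,0,0],[1,-0.1,0,0,0,0],[1,-0.1,0,0,0,0]]'>/dev/null; python3 -m handwheel '[[1,-0.1,0,0,0,0],[1,-0.1,0,0,0,0],[0.8,0,0,0,0,0],[0.5,0,0,0,0,0],[0,0,0,0,0,0],[0,0,0,0,0,0]]'; python3 - <<'E'
from h import *
import pickle
f=bot.grab_frame("wrist");st();pickle.dump(f,open("f12.pkl","wb"))
c=proj(f,[.608,.172,.208]).astype(int);print(c)
x,y=c-[45,40];np.save("o12",[x,y]);print(x,y)
cv2.imwrite("pics/s12.png",cv2.resize(cv2.convertScaleAbs(f["pixels"][y:y+80,x:x+90],alpha=1.5,beta=15),None,fx=7,fy=7,interpolation=cv2.INTER_CUBIC))
E
```

```text
clock: 19.98
position: [0.6073, 0.1658, 0.2831]
tool_rot: [3.141, 0.0, 1.647]
force: [-0.9, -0.3, 0.5]
grip_width: 0.0853
t20.02 pos [0.6073 0.1657 0.2832] rot [3.141 0.    1.647] F [0.43 0.28 0.17] w 0.0857
[320 203]
275 163
```

View pics/s12.png

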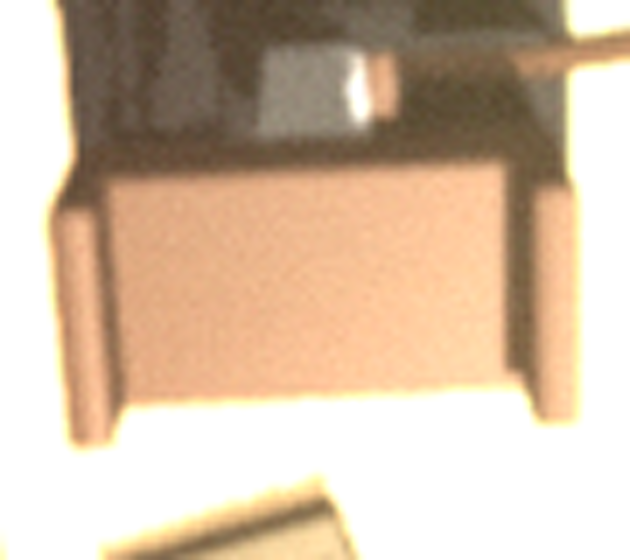

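```bash
python3 - <<'E'
from fit3 import *
f12=pickle.load(open("f12.pkl","rb"));o=lambda x,y:(275+x/7,163+y/7)
L=[(-24,15,0),(24,15,0),(-24,-15,0),(24,-15,0),(-30,15,12),(-30,-15,12),(30,15,12),(30,-15,12)]
A=[(107,180),(505,165),(122,405),(508,382),(57,208),(72,443),(572,185),(577,418)]
D=[(f12,o(*p),l) for p,l in zip(A,L)]
run(D,[.6,.17,.2,.1],"saddle now");runw(D,[.6,.17,.2,.1],"saddle now w")
# centre on plane z=.208
m=[onz(f12,o(*p),.208+l[2]/1e3) for p,l in zip(A,L)];print(np.round(m,4),np.mean(m,0))
go([.4395,.006,.10],94.5)
E
```

```text
saddle now [0.608  0.1679 0.1973] yaw deg 7.18
[[0.7, -0.4], [0.2, -0.9], [1.3, -0.0], [0.3, 0.8], [-0.9, -0.1], [0.2, 0.3], [-0.5, -0.3], [-1.0, 0.7]]
saddle now w [0.6079 0.1687 0.1993 0.1262 0.9645] sd/px [0.0004 0.0011 0.0029 0.011  0.0258] 1.9532987144625802
[[0.5, -0.0], [0.4, -0.6], [1.0, -0.5], [0.5, 0.3], [-1.2, 0.4], [-0.2, -0.1], [-0.2, 0.1], [-0.7, 0.2]]
[[0.5826 0.1825 0.208 ]
 [0.6285 0.1878 0.208 ]
 [0.5856 0.1544 0.208 ]
 [0.6318 0.161  0.208 ]
 [0.5782 0.1823 0.22  ]
 [0.581  0.1543 0.22  ]
 [0.6345 0.1893 0.22  ]
 [0.6384 0.1618 0.22  ]] [0.60757816 0.1716863  0.214     ]
t20.02 pos [0.6073 0.1657 0.2832] rot [3.141 0.    1.647] F [0.43 0.28 0.17] w 0.0857
turn units total [ 0.      0.0001 -0.0004] shift units if no turn [-5.858 -7.178  7.329] after turn [-5.84  -7.194  7.327]
```

```bash
python3 -m handwheel '[[-0.7,-0.8,0,0,0,-0.0004],[-0.75,-0.95,0,0,0,0],[-0.75,-0.95,0,0,0,0],[-0.75,-0.95,0,0,0,0],[-0.75,-0.95,1,0,0,0],[-0.75,-0.95,1,0,0,0],[-0.75,-0.95,1,0,0,0],[-0.64,-0.7,1,0,0,0]]'>/dev/null; python3 -m handwheel '[[0,0,1,0,0,0],[0,0,1,0,0,0],[0,0,0.9,0,0,0],[0,0,0.4,0,0,0],[0,0,0,0,0,0],[0,0,0,0,0,0]]'; python3 - <<'E'
from h import *
f=bot.grab_frame("wrist");go([.4395,.006,.003],94.5);cv2.imwrite("pics/w13.png",f["pixels"])
E
```

```text
clock: 21.78
position: [0.4396, 0.0068, 0.1013]
tool_rot: [3.141, -0.0, 1.65]
force: [0.6, -0.9, -0.2]
grip_width: 0.0855
t21.82 pos [0.4397 0.0069 0.1013] rot [ 3.14 -0.    1.65] F [ 0.22  0.95 -0.82] w 0.0858
turn units total [ 0.0002 -0.      0.0001] shift units if no turn [-0.037 -0.015  3.931] after turn [-0.036 -0.01   3.931]
```

View pics/w13.png

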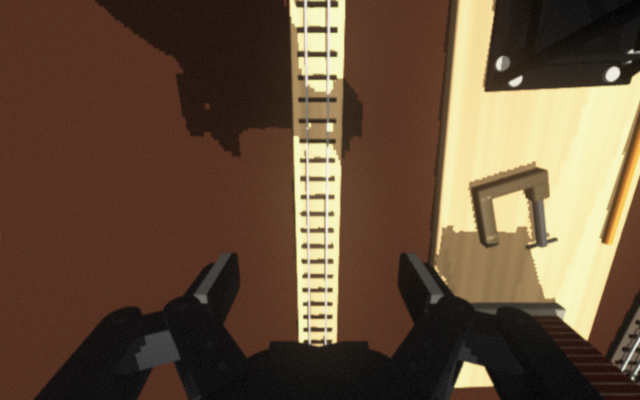

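```bash
python3 -m handwheel '[[0,0,0.5,0,0,0],[0,0,0.8,0,0,0],[0,0,0.8,0,0,0],[0,0,0.8,0,0,0],[0,0,0.6,0,0,0],[0,0,0.3,0,0,0],[0,0,0.12,0,0,0],[0,0,0,0,0,0]]' -1 40; python3 -m handwheel '[[0,0,0,0,0,0],[0,0,0,0,0,0],[0,0,0,0,0,0],[0,0,0,0,0,0]]' 1 40;  python3 -m handwheel '[[0,0,0,0,0,0],[0,0,0,0,0,0]]'
```

```text
clock: 22.82
position: [0.4394, 0.0069, 0.0028]
tool_rot: [3.141, -0.0, 1.65]
force: [-0.0, 1.1, 0.3]
grip_width: 0.085
clock: 23.32
position: [0.4394, 0.007, 0.003]
tool_rot: [3.141, -0.0, 1.65]
force: [-3.1, 0.7, 10.8]
grip_width: 0.0385
clock: 23.58
position: [0.4394, 0.007, 0.003]
tool_rot: [3.141, -0.0, 1.65]
force: [-1.6, 0.3, 10.2]
grip_width: 0.0386
```

```bash
python3 -m handwheel '[[0,0,-0.2,0,0,0],[0,0,-0.5,0,0,0],[0,0,-0.9,0,0,0],[0,0,-1,0,0,0],[0,0,-1,0,0,0],[0,0,-1,0,0,0],[0,0,-1,0,0,0],[0,0,-1,0,0,0]]';python3 -m handwheel '[[0,0,-1,0,0,0],[0,0,-1,0,0,0],[0,0,-1,0,0,0],[0,0,-1,0,0,0],[0,0,-0.6,0,0,0],[0,0,0,0,0,-0.0079],[0,0,0,0,0,0],[0,0,0,0,0,0]]'; python3 - <<'E'
from h import *
f=bot.grab_frame("wrist");go([.6259,.0331,.27],97.34);cv2.imwrite("pics/w14.png",f["pixels"])
print(bot.observe()["moment"])
E
```

```text
clock: 24.58
position: [0.4389, 0.0069, 0.1691]
tool_rot: [3.142, -0.0, 1.65]
force: [0.1, 0.2, -2.2]
grip_width: 0.0387
clock: 25.58
position: [0.439, 0.0068, 0.2827]
tool_rot: [-3.141, -0.0, 1.699]
force: [-0.4, 0.3, -2.2]
grip_width: 0.0389
t25.62 pos [0.439  0.0068 0.2826] rot [-3.141 -0.     1.699] F [-0.34  0.87 -2.11] w 0.0388
turn units total [-0.0001 -0.     -0.    ] shift units if no turn [0.088 7.549 0.501] after turn [0.087 7.549 0.504]
[ 0.06342645 -0.00491856  0.00994395]
```

View pics/w14.png

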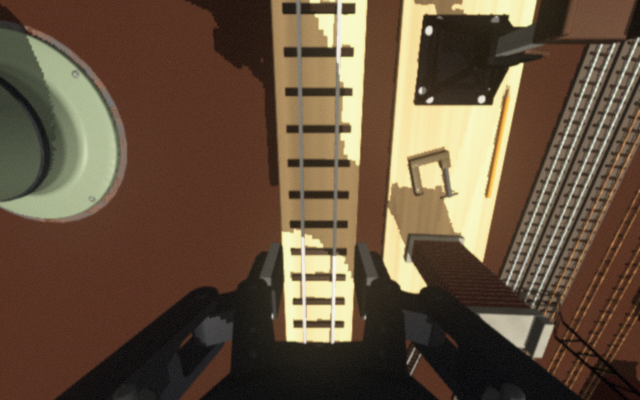

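```bash
python3 -m handwheel '[[0,0.5,0,0,0,0],[0,0.9,0,0,0,0],[0,1,0,0,0,0],[0,1,0,0,0,0],[0,1,0,0,0,0],[0,1,0,0,0,0],[0,1,0,0,0,0],[0.08,0.75,0,0,0,0]]'>/dev/null;python3 -m handwheel '[[0,0.4,0,0,0,0],[0,0,0,0,0.0074,0],[0,0,0,0,0,0],[0,0,0,0,0,0]]'; python3 - <<'E'
from h import *
import pickle
go([.6259,.0331,.25]);print(np.round(bot.observe()["moment"],3))
for n in("wrist","scene","top"):
    f=bot.grab_frame(n);cv2.imwrite(f"pics/{n}15.png",f["pixels"] if n=="wrist" else cv2.resize(f["pixels"][100:300,210:450],None,fx=3,fy=3,interpolation=cv2.INTER_CUBIC));pickle.dump(f,open(f"g_{n}.pkl","wb"))
E
```

```text
clock: 27.12
position: [0.6261, 0.0332, 0.2826]
tool_rot: [-3.141, -0.046, 1.7]
force: [0.3, -0.5, -1.8]
grip_width: 0.0389
t27.12 pos [0.6261 0.0332 0.2826] rot [-3.141 -0.046  1.7  ] F [ 0.29 -0.51 -1.78] w 0.0389
turn units total [0. 0. 0.] shift units if no turn [-0.063 -0.01   1.301] after turn [-0.063 -0.01   1.301]
[-0.071  0.017  0.012]
```

View pics/wrist15.png

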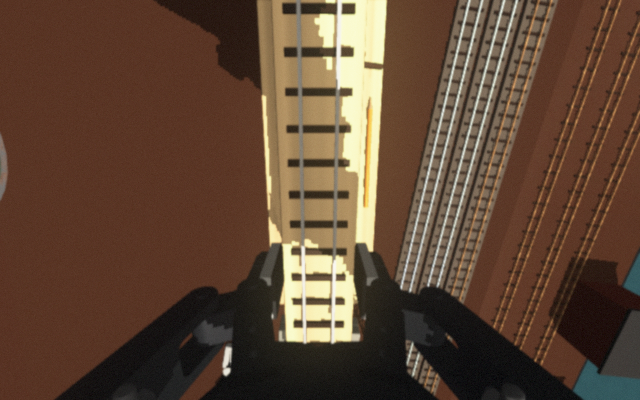

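View pics/scene15.png

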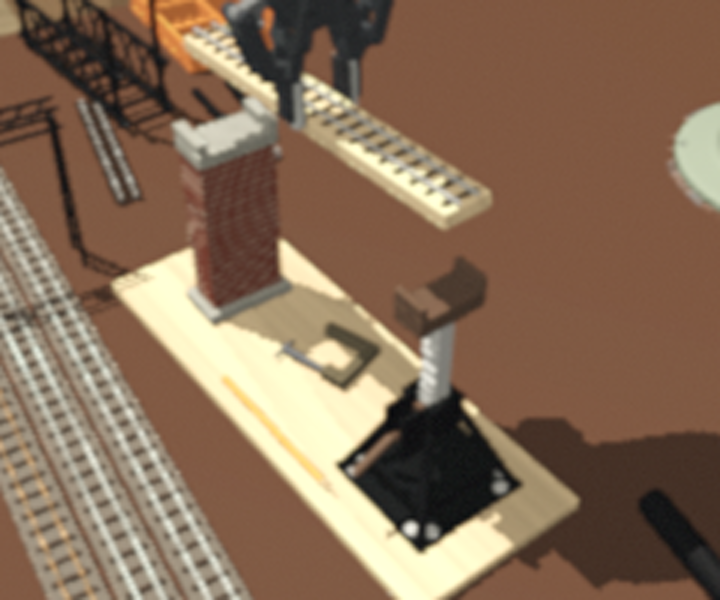

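View pics/top15.png

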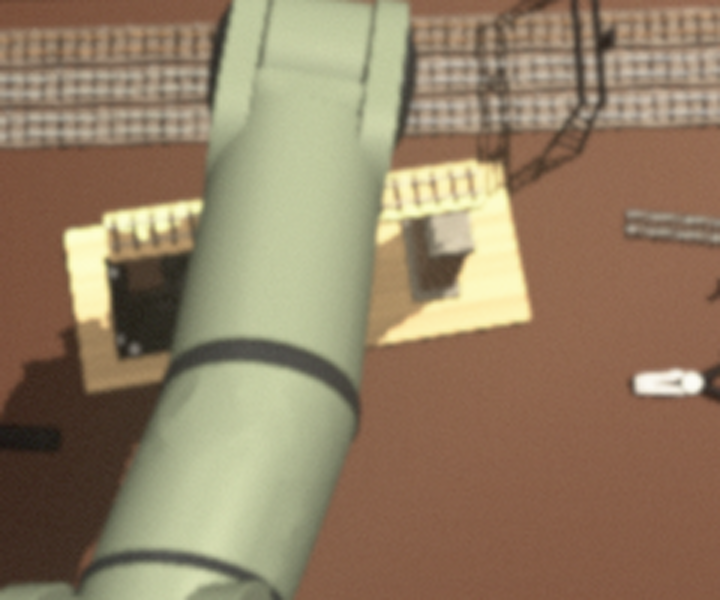

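```bash
cat > ov.py <<'E'
from h import *
def overlay(f,rampT,R,extra=[]):
    im=f["pixels"].copy(); im=cv2.resize(im,None,fx=3,fy=3,interpolation=cv2.INTER_CUBIC)
    c=[rampT+R@np.array(v) for v in [(.16,.02,-.006),(.16,-.02,-.006),(-.16,-.02,-.006),(-.16,.02,-.006)]]
    pts=lambda C:np.array([proj(f,x)*3+1 for x in C]).astype(np.int32)
    cv2.polylines(im,[pts(c)],True,(0,0,255),1)
    for e in extra: cv2.polylines(im,[pts(e)],True,(255,0,0),1)
    return im
def box(c,yaw,a,b):
    r=Ro.from_euler('z',yaw,degrees=True).as_matrix();return [np.array(c)+r@np.array([i*a,j*b,0]) for i,j in((1,1),(1,-1),(-1,-1),(-1,1))]
E
python3 - <<'E'
from ov import *
import pickle
s=st();R=TR(s);T=np.array(s["position"])+R@np.array([0,0,-.003+ -.006])
T=np.array(s["position"])+R@np.array([0,0,-.003])
ex=[box((.608,.1717,.208),7.2,.024,.015),box((.6437,-.1055,.195),4.9,.029,.021)]
for n in("scene","top"):
    f=pickle.load(open(f"g_{n}.pkl","rb"));im=overlay(f,T,R,ex)
    y,x=(300,630);cv2.imwrite(f"pics/ov_{n}.png",im[y:y+600,x:x+720])
E
```

```text
t27.27 pos [0.6261 0.0336 0.2826] rot [ 3.142 -0.046  1.701] F [-0.06 -0.37 -1.46] w 0.0387
```

View pics/ov_scene.png

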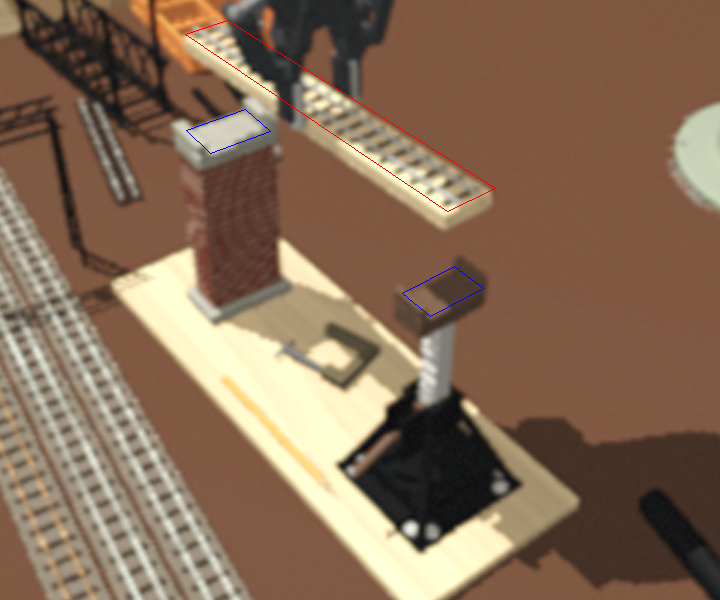

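View pics/ov_top.png

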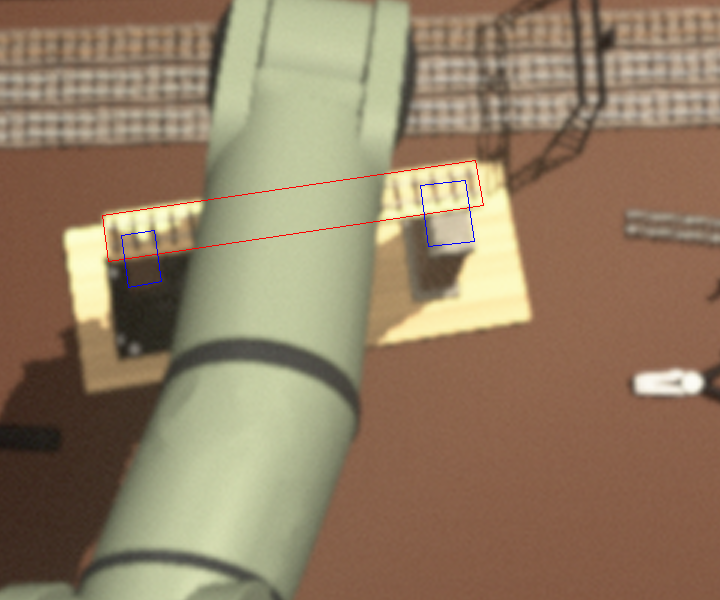

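```bash
python3 -m handwheel '[[-0.02,0,0.4,0,0,0],[-0.03,0,0.6,0,0,0],[-0.03,0,0.7,0,0,0],[-0.02,0,0.4,0,0,0],[-0.01,0,0.2,0,0,0],[0,0,0,0,0,0],[0,0,0,0,0,0]]'; python3 - <<'E'
from ov import *
f=bot.grab_frame("scene");w=bot.grab_frame("wrist")
s=st();R=TR(s);T=np.array(s["position"])+R@np.array([0,0,-.003]);print(np.round(s["moment"],3))
go([.6259,.0331,.205])
ex=[box((.608,.1717,.208),7.2,.024,.015),box((.6437,-.1055,.195),4.9,.029,.021)]
cv2.imwrite("pics/ov_scene16.png",cv2.resize(f["pixels"][110:240,260:400],None,fx=5,fy=5,interpolation=cv2.INTER_CUBIC))
cv2.imwrite("pics/w16.png",w["pixels"])
print(np.round(bot.observe()["qpos"],2))
E
```

```text
clock: 28.15
position: [0.6264, 0.0331, 0.2255]
tool_rot: [3.141, -0.046, 1.7]
force: [0.4, 0.5, -2.7]
grip_width: 0.0385
t28.25 pos [0.6264 0.0332 0.2255] rot [ 3.141 -0.047  1.7  ] F [-0.13 -0.19 -1.35] w 0.0389
[-0.055 -0.015  0.026]
t28.25 pos [0.6264 0.0332 0.2255] rot [ 3.141 -0.047  1.7  ] F [-0.13 -0.19 -1.35] w 0.0389
turn units total [0. 0. 0.] shift units if no turn [-0.038 -0.021  0.817] after turn [-0.038 -0.021  0.817]
[-0.49  0.6   0.57  1.62 -0.41  1.05  0.34]
```

View pics/ov_scene16.png

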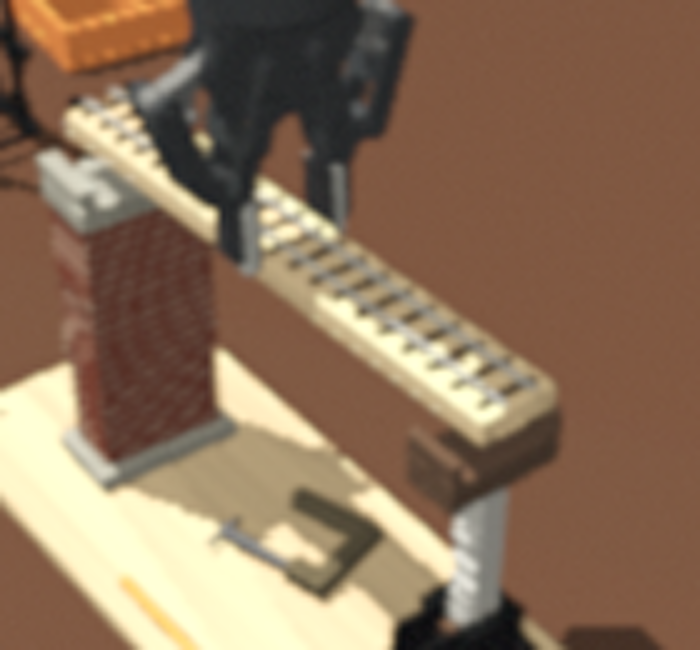

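View pics/w16.png

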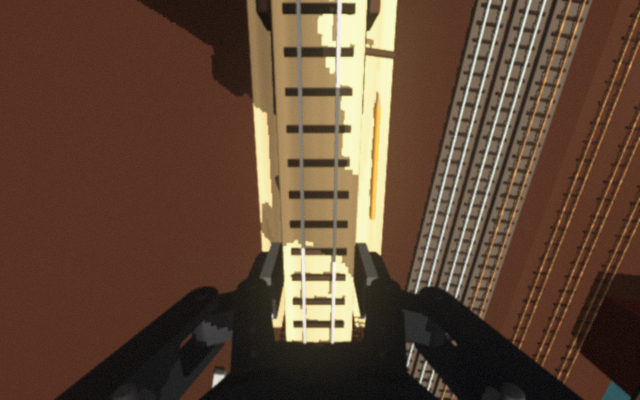

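```bash
(python3 -m handwheel '[[-0.01,-0.01,0.2,0,0,0],[-0.01,-0.01,0.2,0,0,0],[-0.01,0,0.16,0,0,0]]'; python3 -m handwheel '[[0,0,0.04,0,0,0]]'; python3 -m handwheel '[[0,0,0.04,0,0,0]]'; python3 -m handwheel '[[0,0,0.04,0,0,0]]'; python3 -m handwheel '[[0,0,0,0,0,0]]')| grep -E "pos|force"; python3 -c "
from h import *
print(np.round(bot.observe()['moment'],3))"
```

```text
position: [0.6256, 0.033, 0.2105]
force: [-0.0, -0.0, -2.9]
position: [0.6256, 0.033, 0.2096]
force: [-0.4, 0.1, -2.7]
position: [0.6257, 0.0331, 0.209]
force: [-0.4, 0.1, -2.5]
position: [0.6258, 0.0331, 0.2081]
force: [-0.4, -0.0, -2.7]
position: [0.6257, 0.0331, 0.208]
force: [-0.1, 0.1, -1.8]
[-0.101 -0.009  0.001]
```

```bash
(python3 -m handwheel '[[0,0,0.03,0,0,0]]'; python3 -m handwheel '[[0,0,0.03,0,0,0]]'; python3 -m handwheel '[[0,0,0.02,0,0,0],[0,0,0,0,0,0]]')| grep -E "pos|force"; python3 -c "
from h import *
print(np.round(bot.observe()['moment'],3))"
```

```text
position: [0.6257, 0.0332, 0.2074]
force: [0.4, -0.0, -2.0]
position: [0.6257, 0.0332, 0.2065]
force: [0.1, -0.1, -2.2]
position: [0.6257, 0.0332, 0.206]
force: [0.1, 0.7, -1.6]
[-0.065 -0.012  0.021]
```

```bash
(python3 -m handwheel '[[0,0,0.02,0,0,0]]'; python3 -m handwheel '[[0,0,0.02,0,0,0]]'; python3 -m handwheel '[[0,0,0.02,0,0,0],[0,0,0,0,0,0]]')| grep -E "pos|force"; python3 -c "
from h import *
print(np.round(bot.observe()['moment'],3))"
```

```text
position: [0.6257, 0.0332, 0.2056]
force: [-1.7, 0.8, 4.4]
position: [0.6258, 0.0332, 0.2055]
force: [-5.2, 0.5, 10.1]
position: [0.6258, 0.0333, 0.2054]
force: [-6.0, 0.5, 12.8]
[0.115 1.201 0.047]
```

```bash
(python3 -m handwheel '[[0,0,-0.025,0,0,0],[0,0,0,0,0,0]]' - 20)| grep -E "pos|force"; python3 - <<'E'
from h import *
print(np.round(bot.observe()['moment'],3))
f=bot.grab_frame("scene")
cv2.imwrite("pics/s17.png",cv2.resize(f["pixels"][110:240,260:400],None,fx=5,fy=5,interpolation=cv2.INTER_CUBIC))
E
```

```text
position: [0.6257, 0.0333, 0.2056]
force: [-3.6, 0.0, 7.4]
[ 0.004  0.765 -0.009]
```

View pics/s17.png

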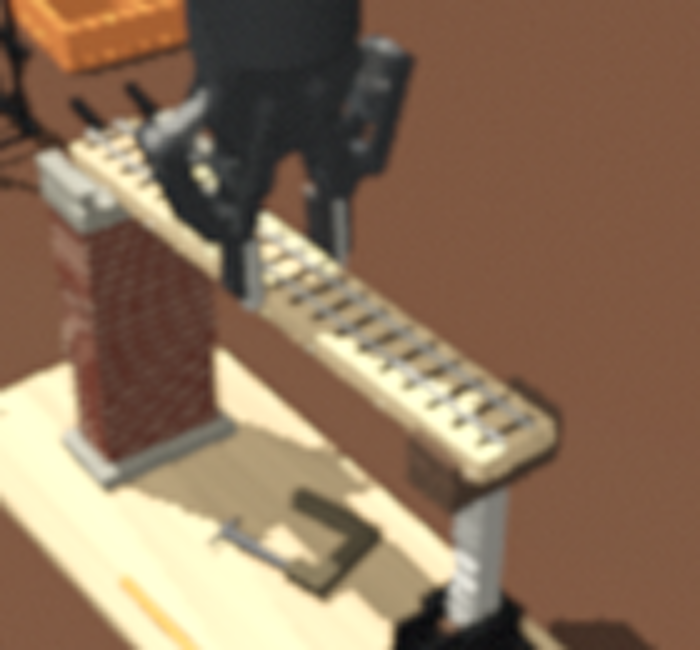

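```bash
(python3 -m handwheel '[[0,0,-0.015,0,0,0],[0,0,0,0,0,0]]' - 20; python3 -m handwheel '[[0,0,0,0,0,0],[0,0,0,0,0,0]]' 0.1 20; python3 -m handwheel '[[0,0,0,0,0,0],[0,0,0,0,0,0],[0,0,0,0,0,0]]' -1)| grep -E "pos|force|width"; python3 -m handwheel '[[0,0,-0.2,0,0,0],[0,0,-0.5,0,0,0],[0,0,-0.8,0,0,0],[0,0,-1,0,0,0],[0,0,-1,0,0,0],[0,0,-0.5,0,0,0],[0,0,0,0,0,0]]'; python3 - <<'E'
from h import *
import pickle
for n in("scene","wrist","top"):
    f=bot.grab_frame(n);pickle.dump(f,open(f"e_{n}.pkl","wb"))
    cv2.imwrite(f"pics/{n}18.png",f["pixels"] if n=="wrist" else cv2.resize(f["pixels"][110:240,260:400],None,fx=5,fy=5,interpolation=cv2.INTER_CUBIC))
E
```

```text
position: [0.6257, 0.0332, 0.2056]
force: [-1.7, 1.4, 5.1]
grip_width: 0.0384
position: [0.6257, 0.0332, 0.2056]
force: [-2.3, 0.3, 5.1]
grip_width: 0.0386
position: [0.6257, 0.0332, 0.2054]
force: [-0.1, -0.6, 0.6]
grip_width: 0.0853
clock: 32.17
position: [0.6265, 0.0286, 0.3061]
tool_rot: [3.14, -0.047, 1.7]
force: [-0.2, -0.7, -0.7]
grip_width: 0.0854
```

View pics/scene18.png

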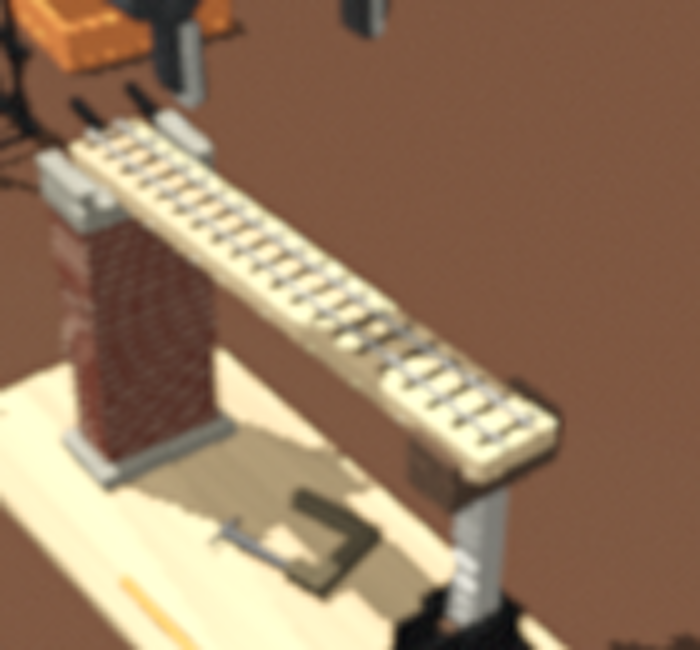

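View pics/wrist18.png

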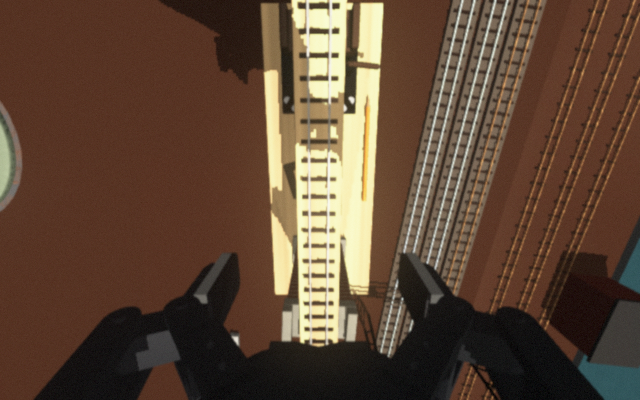

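```bash
python3 -c "
from h import *
st();print(bot.job_done())"
```

```text
t32.33 pos [0.6259 0.0287 0.3045] rot [-3.14  -0.047  1.7  ] F [-0.57  0.44  0.2 ] w 0.0855
the job is handed in; nothing more can be done
None
```

I raised the column four clicks, eased it back until the pawl carried it, and let go. I then laid the ramp, track side up, from the pier seat to the saddle and handed the job in at 32.3 s. No verdict was reported.

**Column:**
- I counted four force bumps on the way up, spaced about 10, 8 and 7 mm apart. That fits the saddle going from 0.159 to 0.196 m in the stand's frame.
- On lowering, the pawl took the load about 37 mm above the start. The highest downward push I measured there was 10 N, and I eased it to 6 N before letting go.

**Ramp:**
- I set it down tilted 2.7° to match the two seats. The highest downward push I measured was 12.8 N, with almost no moment along the ramp, so both ends were bearing; it was about 5 N at release.
- The last scene and wrist pictures show it lying between both pairs of ears, with the gripper clear.
- By eye the clamp and pencil look unmoved. I did not measure any of the tools and models again at the end.

**Disagreements and gaps:**
- Camera fits of the saddle height came out 1 to 9 mm lower than the tooth pattern gives: 0.168 against 0.171 m at the start, and 0.197 to 0.199 against 0.208 m after lifting (world heights). I relied on the force bumps and the measured lift instead.
- I did not measure the column's height again after the ramp was on it.

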